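Build up the coffee grading screen stack and lid it

TASK

Stack all the loose wooden grading screens, in any order, on the collecting pan that is fixed to the bench, chamfered ends matched so that every skirt sits fully home over the one below. The lid lies flush in the grey dock: press the dock's lever all the way down so that the lid rises, take it out and set it fully home on top of the stack, chamfered end matched as well. Do not disturb the black scale.

Things in the scene. Friction and masses are not known exactly. Their poses are not given: they have to be found in the camera images.
- screenA_c (a point): Centre, 21 mm above the underside, of a loose grading screen (three to five, all alike): a narrow open wooden tray with a perforated steel floor, 162 x 62 x 42 mm high over all, 0.11 to 0.2 kg. x runs along it to the end whose two corners are chamfered (the other end is square), y across, z up. They start flat on the bench, turned in various ways. None if absent.
- screenB_c (a point): Another screen just like screenA_c: same sizes, same frame at its centre. None if absent.
- screenC_c (a point): Another screen just like screenA_c: same sizes, same frame at its centre. None if absent.
- screenD_c (a point): Another screen just like screenA_c: same sizes, same frame at its centre. None if absent.
- screenE_c (a point): Another screen just like screenA_c: same sizes, same frame at its centre. None if absent.
- pan_c (a point): Centre of the collecting pan, 21 mm above the bench: shaped and sized like a screen but with a plain floor, on a flat steel foot (186 x 74 x 6 mm), fixed; top edge 42 mm above the bench. x to its chamfered end (roughly +y), y across, z up. A screen fully home on it has its centre 33 mm above this point, the next one 66 mm, and so on.
- pan_nose (a point): Middle of the pan's chamfered end: 75 mm along x from pan_c.
- lid_c (a point): Centre of the lid, 15 mm above its underside: a solid wooden block, 162 x 62 x 30 mm, 0.13 to 0.22 kg, gripped across its 62 mm. x towards its chamfered end, y across, z up. It starts in the dock, top flush with the dock at 38 mm above the bench, chamfers away from the lever; with the lever down its underside is 36 mm and its top 66 mm above the bench.
- dock_c (a point): Centre of the top face of the lid dock, 38 mm above the bench: a grey steel block, 188 x 88 mm, fixed, with a pocket that holds the lid. x along its length away from the lever, y across, z up. It may stand at the left or the right of the bench.
- lever_pad (a point): Top middle of the black pad (34 x 46 mm) of the ejector lever at the robot's end of the dock, 163 mm from the dock's centre. The pad stands 54 mm above the bench at rest and goes down 27 mm on an arc about a hinge 62 mm behind it, at the dock's end. It takes 5 to 9 N at the pad.
- lever (a joint): Angle of the ejector lever, rad: 0 at rest (lid down), 0.45 pressed fully down (lid raised by 28 mm). It stays where it is left.
- scale: Bystander: black digital scale, 150 x 120 x 25 mm, on the bench on the other side from the dock; origin at its underside.
- screenA: The screen of screenA_c (all are alike), origin under its centre. Lowest 12 mm: a skirt, 62 mm wide outside, 54 inside; above it the body, 50 x 150 mm, gripped across the 50. Set the same way round on the pan or a screen, the skirt goes over the body below (2 mm play all round) and it sits 33 mm higher than that one; the wrong way round it cannot go down. None if absent.
- screenB: The screen of screenB_c, origin under its centre. None if absent.
- screenC: The screen of screenC_c, origin under its centre. None if absent.
- screenD: The screen of screenD_c, origin under its centre. None if absent.
- screenE: The screen of screenE_c, origin under its centre. None if absent.
- lid: The lid of lid_c, origin under its centre. Its underside is hollowed 9 mm deep, leaving a skirt like that of the screens (same play). Fully home, its underside is 33 mm above that of the screen below, so its centre is 27 mm above the centre of that screen.

How it is judged (in metres and radians):
On the way, in this order (a step that is already met when the one before it is completed fails the run):
1. the lever is pressed down and the lid has risen from its pocket (value of joint lever above 0.38 rad and z of lid_c in the frame of dock_c above 0.006 m and horizontal distance between lid_c and dock_c below 0.02 m), for 0.2 s.
2. the lid is taken away from the dock (horizontal distance between lid_c and dock_c above 0.1 m), for 0.1 s.
At the end, for the whole second after the job is handed in: Every screen present is stacked on the pan, the lid on top of them all, each within 20 mm of the pan in plan (play adds up) and 8 degrees of its direction, chamfered ends all on the same side, level to 2 degrees, fully home (height within 3.5 mm of its place) and at rest (horizontal distance between each of screenA_c, screenB_c, screenC_c, screenD_c, screenE_c, lid_c and pan_c below 0.02 m and x of pan_nose in the frame of screenA_c above 0.05 m and angle between the x axis of each of screenA_c, screenB_c, screenC_c, screenD_c, screenE_c, lid_c and the x axis of pan_c, either way round below 0.15 rad and angle between each of screenA_c, screenB_c, screenC_c, screenD_c, screenE_c, lid_c's own z axis and vertical below 0.04 rad and (height (world z) of screenA_c between 0.0505 and 0.0575 m or height (world z) of screenA_c between 0.0835 and 0.0905 m or height (world z) of screenA_c between 0.1165 and 0.1235 m or height (world z) of screenA_c between 0.1495 and 0.1565 m or height (world z) of screenA_c between 0.1825 and 0.1895 m) and linear speed of each of screenA, screenB, screenC, screenD, screenE, lid below 0.02 m/s and z of lid_c in the frame of screenA_c above 0.02 m and x of pan_nose in the frame of screenB_c above 0.05 m and (height (world z) of screenB_c between 0.0505 and 0.0575 m or height (world z) of screenB_c between 0.0835 and 0.0905 m or height (world z) of screenB_c between 0.1165 and 0.1235 m or height (world z) of screenB_c between 0.1495 and 0.1565 m or height (world z) of screenB_c between 0.1825 and 0.1895 m) and z of lid_c in the frame of screenB_c above 0.02 m and x of pan_nose in the frame of screenC_c above 0.05 m and (height (world z) of screenC_c between 0.0505 and 0.0575 m or height (world z) of screenC_c between 0.0835 and 0.0905 m or height (world z) of screenC_c between 0.1165 and 0.1235 m or height (world z) of screenC_c between 0.1495 and 0.1565 m or height (world z) of screenC_c between 0.1825 and 0.1895 m) and z of lid_c in the frame of screenC_c above 0.02 m and x of pan_nose in the frame of screenD_c above 0.05 m and (height (world z) of screenD_c between 0.0505 and 0.0575 m or height (world z) of screenD_c between 0.0835 and 0.0905 m or height (world z) of screenD_c between 0.1165 and 0.1235 m or height (world z) of screenD_c between 0.1495 and 0.1565 m or height (world z) of screenD_c between 0.1825 and 0.1895 m) and z of lid_c in the frame of screenD_c above 0.02 m and x of pan_nose in the frame of screenE_c above 0.05 m and (height (world z) of screenE_c between 0.0505 and 0.0575 m or height (world z) of screenE_c between 0.0835 and 0.0905 m or height (world z) of screenE_c between 0.1165 and 0.1235 m or height (world z) of screenE_c between 0.1495 and 0.1565 m or height (world z) of screenE_c between 0.1825 and 0.1895 m) and z of lid_c in the frame of screenE_c above 0.02 m and x of pan_nose in the frame of lid_c above 0.05 m and (height (world z) of lid_c between 0.1435 and 0.1505 m or height (world z) of lid_c between 0.1765 and 0.1835 m or height (world z) of lid_c between 0.2095 and 0.2165 m)); the robot touches nothing.
It fails at once if the scale is moved more than 30 mm (distance of scale from where it was at the start of the episode above 0.03 m).
Of screenA, screenB, screenC, screenD, screenE only 3 to 5 are there at a start; the rules pass over those that are not, and their reading is None.
At some moment in a run one of screenA, screenB, screenC, screenD, screenE may be knocked a few centimetres aside while the robot is not near it.
Once in a run the grip may slacken for a moment while it holds something.
It also fails if it takes over 210 s, if anything falls off the work surface, if the arm or the gripper's body presses on something with over 40 N, if the wrist force passes 120 N, or if a joint passes its speed limit or range.

ROBOT

A 6-joint arm with a two-finger parallel gripper is mounted at the origin on the work surface. World frame = base frame: x ahead of the robot, y to its left, z up, the work surface at z = 0. Lengths are in m, angles in degrees, forces in N, time in s.
With the tool pointing down it reaches from about 0.4 to 0.825 m from the base axis. Payload 7 kg.
Tool frame: the origin (TCP) lies midway between the tips of the shut fingers; the grasp point (between the pads) lies 19 mm behind it (ctrl.hold_point_z is the distance from the TCP to the grasp point, in m); z points along the fingers, y is the line along which they close (so a half turn about z gives the same grasp; the last joint's range is limited). The gripper opens to 88 mm and grips with 3 to 60 N. Pads are 19 mm wide; open, the fingers measure 130 mm over their backs; the gripper's body (78 mm by 193 mm) begins 47 mm behind the grasp point.
Start: joints at [84.288, 20.546, 0.682, 0, -70.136, -16.507], TCP at [0.255, 0.625, 0.227] pointing down, gripper open.
Joint ranges: [-176.03, 176.03], [-82.01, 121.73], [-58.28, 71.71], [-173.87, 95.51], [-174.79, -0.11], [-173.66, 173.66]. Speed limits (degrees/s): [136.94, 136.94, 172.46, 180, 180, 180].

INTERFACE

Orientations are given as [roll, pitch, yaw] about the fixed x, y, z axes, in that order (R = Rz(yaw) Ry(pitch) Rx(roll)).
In Python, from plant import ctrl gives the robot as it stands.
- The arm moves only by the tool apply_moves, never from a script. Its argument "deltas" is a list of rows, each an object with "fingers": the finger opening in mm, from 0 to 87.6; "delta_pos": the shift along the tool's x, y, z in mm, a list of three; "angular": the turn, a rotation vector about the tool's x, y, z in degrees, a list of three. A call has 1 to 10 rows; each row is the pose to reach, as a shift and turn from the pose commanded when the call began, along the tool's axes at that moment; what a row does not reach only later rows make up. A row lasts 1/10 s, in which the tool goes at most 50 mm and 8.59 degrees, less where a joint would pass 70% of its speed; a pose out of reach is approached as far as the arm can. A call with a gripper value outside its range is refused whole. The fingers move at their own pace and stop on an object; the grip force is fixed at half the most. Time passes only in rows, so rows that repeat a pose let the fingers close. It gives the time, the measured TCP pose, the force, the opening and the grip force at its end, in the units of the state.
- ctrl.get_obs(): the state, without advancing time (a new reading comes with each control period).
- ctrl.snapshot(name): name is "scene" or "side" or "wrist"; returns the picture (384x512x3 uint8, red, green, blue); there is no depth.
- ctrl.camera_params(name): a dict with "fx", "fy", "cx", "cy" (pixels), "cam_to_world" (4x4, takes a point from camera to world coordinates); the wrist camera has in their place "mount" (4x4, takes a point from camera to tool coordinates, whose origin is the TCP and whose axes are the flange's). Camera axes: x right, y up, looking along -z (the intrinsics and any distortion apply to the point x, -y, -z); pixel columns grow to the right and rows downward; lengths in m; the calibration is good to about 2 mm. The wrist camera is an equidistant fisheye: a pixel r from the principal point sees the ray r / f radians off the axis. A picture is of the moment at which its call begins: read the wrist's pose just before it. camera_params takes no time and is no camera call.
- ctrl.close_job(): hands the job in; it is judged then, once.
The state is a dict: "clock": time; "joint_pos": joint angles; "qvel": joint speeds; "tau": joint torques, N m; "tool_pos": TCP position; "orientation": TCP orientation; "force": force on the tool from outside, world axes, zero at the start; "moment": the same for the moment, N m; "opening": finger opening in m; "gripper_force": force on a finger pad.
Only numpy, scipy, OpenCV 4.12 (cv2) and the standard library are available. Lean on these libraries where they do the work, as an engineer would, in place of code of your own. Each camera call takes 0.05 s, during which the arm holds its last target. There are 200 camera calls.

## Working session

There is one attempt and no reset: what is moved stays moved. The work goes in short steps, Python scripts to look and compute and a tool call to move; the robot and the scene stay as the last step left them, time stands still between calls to the robot, and variables do not carry over. Pictures are saved under pics/ and viewed, at most 14 in all, crops included, and the job is handed in when it is done.

Besides the shell and the picture viewer there is one more tool, called after "Request:" by a JSON object that holds its "method" and its "body", one argument or row to a line. apply_moves: Moves the arm, as the interface text tells. Its arguments: {"type":"object","properties":{"deltas":{"type":"array"}},"required":["deltas"]}

```bash
ls; mkdir -p pics
python3 - <<'E'
from plant import ctrl
import cv2,numpy as np
np.set_printoptions(precision=4,suppress=True)
o=ctrl.get_obs();print(o)
for n in("scene","side","wrist"):
    p=ctrl.camera_params(n);print(n,p)
    cv2.imwrite(f"pics/{n}0.png",ctrl.snapshot(n)[:,:,::-1])
print(ctrl.hold_point_z)
a=[cv2.imread(f"pics/{n}0.png") for n in("scene","side")]
E
```

```text
pics
{'clock': 0.0, 'joint_pos': array([ 84.2876,  20.5912,   0.6323,  -0.0198, -70.1363, -16.5059]), 'qvel': array([-0.0222, -0.0743,  0.0244,  0.0158, -0.0848, -0.0246]), 'tau': array([ -0.0004, -58.2732,  29.304 ,   6.9971,   0.0068,  -0.0002]), 'tool_pos': array([0.2551, 0.6244, 0.2256]), 'orientation': array([179.9034,  -0.0092, -22.2251]), 'force': array([ 0.6024, -0.3677, -1.1161]), 'moment': array([-0.0108,  0.0303,  0.0219]), 'gripper_force': 0.0, 'opening': 0.08729040576784738}
scene {'fx': 497.3422853936733, 'fy': 497.3422853936733, 'cx': 263.458165520901, 'cy': 203.53755483488368, 'cam_to_world': array([[-0.8799, -0.2707,  0.3905,  1.0307],
       [ 0.4751, -0.5035,  0.7216,  0.9022],
       [ 0.0013,  0.8205,  0.5716,  0.7886],
       [ 0.    ,  0.    ,  0.    ,  1.    ]])}
side {'fx': 405.39545963644434, 'fy': 405.39545963644434, 'cx': 256.8613356370144, 'cy': 192.543496834391, 'cam_to_world': array([[ 0.9101,  0.2243, -0.3484,  0.1846],
       [-0.4141,  0.464 , -0.7831, -0.7918],
       [-0.014 ,  0.8569,  0.5152,  0.593 ],
       [ 0.    ,  0.    ,  0.    ,  1.    ]])}
wrist {'fx': 297.3186396354542, 'fy': 297.3186396354542, 'cx': 253.32284754015893, 'cy': 188.56800835664936, 'mount': array([[ 0.0004,  0.9552,  0.2959,  0.081 ],
       [ 1.    , -0.0007,  0.0007,  0.0009],
       [ 0.0009,  0.2959, -0.9552, -0.1576],
       [ 0.    ,  0.    ,  0.    ,  1.    ]])}
0.0188
```

View pics/scene0.png

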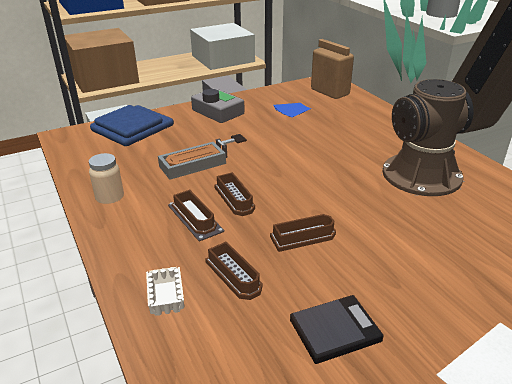

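View pics/side0.png

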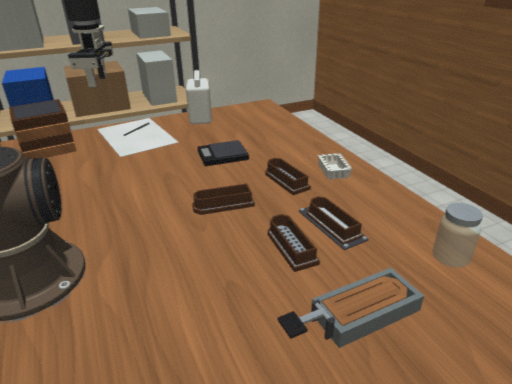

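The scene shows three dark screens, at about (235,193), (303,232) and (235,270). The pan with its foot is at (195,213), the dock at (193,158) with its lever at (235,140), and the scale at (337,328). The side view agrees. Next I'll zoom in for corners.

Run:
```python
import cv2
a=cv2.imread("pics/scene0.png")[125:305,140:350];cv2.imwrite("pics/sc1.png",cv2.resize(a,None,fx=3.3,fy=3.3,interpolation=cv2.INTER_CUBIC))
a=cv2.imread("pics/side0.png")[150:345,180:430];cv2.imwrite("pics/sd1.png",cv2.resize(a,None,fx=3,fy=3,interpolation=cv2.INTER_CUBIC))
```

```text
(no output)
```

View pics/sc1.png

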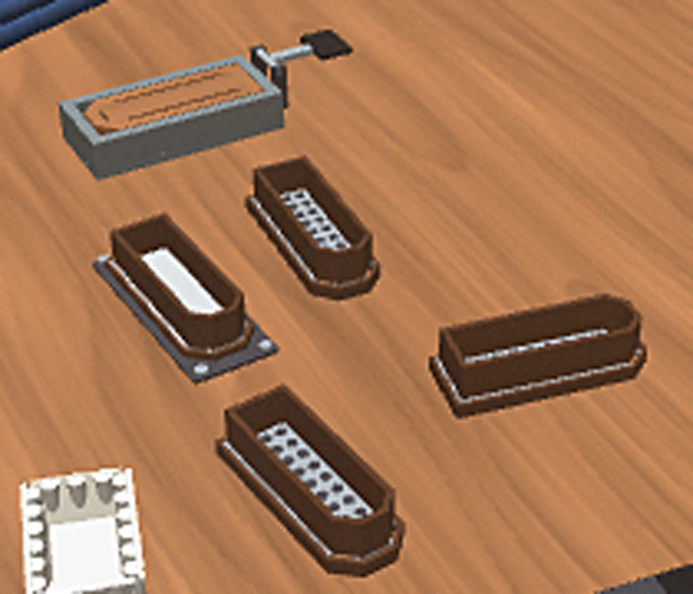

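View pics/sd1.png

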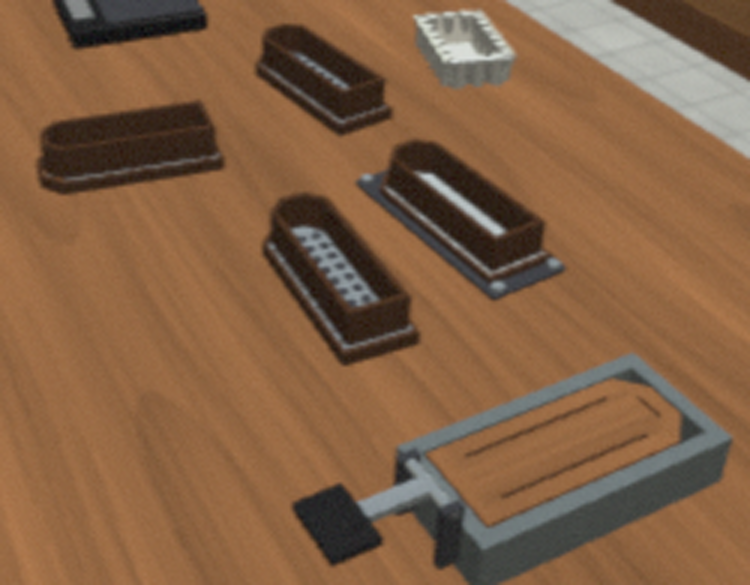

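```bash
cat > h.py <<'E'
import numpy as np, cv2
from scipy.optimize import minimize, least_squares
from scipy.spatial.transform import Rotation as R
from plant import ctrl
np.set_printoptions(precision=4,suppress=True)
P={n:ctrl.camera_params(n) for n in("scene","side","wrist")}
def tool(o):
    T=np.eye(4);T[:3,:3]=R.from_euler('xyz',o["orientation"],degrees=True).as_matrix();T[:3,3]=o["tool_pos"];return T
def proj(n,X,T=None):
    p=P[n];M=p["cam_to_world"] if n!="wrist" else T@p["mount"]
    c=(np.atleast_2d(X)-M[:3,3])@M[:3,:3];x,y,z=c[:,0],-c[:,1],-c[:,2]
    if n=="wrist":
        s=np.hypot(x,y);k=np.arctan2(s,z)/s
    else: k=1/z
    return np.c_[p["fx"]*x*k+p["cx"],p["fy"]*y*k+p["cy"]]
def ring(l,w,c,z):
    return [[-l,-w,z],[-l,w,z],[l-c,w,z],[l,w-c,z],[l,-w+c,z],[l-c,-w,z]]
def screen(c=.016): return np.array(ring(.081,.031,c,0)+ring(.081,.031,c,.012)+ring(.075,.025,c-.002,.042))
foot=np.array([[a*.093,b*.037,z] for a in(-1,1) for b in(-1,1) for z in(0,.006)])
def place(m,q): 
    c,s=np.cos(q[2]),np.sin(q[2]);return m@np.array([[c,s,0],[-s,c,0],[0,0,1]])+[q[0],q[1],q[3] if len(q)>3 else 0]
def hull(p): return cv2.convexHull(p.astype(np.float32)).reshape(-1,2)
def iou(a,b):
    i=cv2.intersectConvexConvex(a,b)[0];A,B=cv2.contourArea(a),cv2.contourArea(b);return i/(A+B-i)
def blobs(img,thr=105,amin=250):
    m=(img.max(2)<thr).astype(np.uint8)
    n,l,s,c=cv2.connectedComponentsWithStats(m);out=[]
    for i in range(1,n):
        if s[i,4]>amin:
            ys,xs=np.nonzero(l==i);h=np.c_[xs,ys]
            out.append((c[i],s[i],hull(np.r_[h-[.5,.5],h+[.5,.5],h+[-.5,.5],h+[.5,-.5]])))
    return out
def fit(m,obs,q0,T=None):
    "obs: {cam:hull}"
    f=lambda q:sum(1-iou(hull(proj(n,place(m,q),T)),h) for n,h in obs.items())
    best=minimize(f,q0,method="Nelder-Mead",options=dict(initial_simplex=np.array(q0)+np.array([[0,0,0],[.02,0,0],[0,.02,0],[0,0,.15]]),xatol=1e-5,fatol=1e-6))
    return best.x,best.fun
E
python3 - <<'E'
from h import *
for n in("scene","side"):
    for c,s,_ in blobs(cv2.imread(f"pics/{n}0.png")): print(n,c,s)
m=np.array([[.094,.044,0],[.094,-.044,0],[-.094,.044,0],[-.094,-.044,0]])
sc=np.array([[97,143],[62,103],[283,92],[248,58]])/3.3+[140,125]
sd=np.array([[632,357],[731,437],[398,450],[480,545]])/3+[180,150]
f=lambda q:np.r_[proj("scene",place(m,[*q,.038]))-sc,proj("side",place(m,[*q,.038]))-sd].ravel()
r=least_squares(f,[.6,-.3,0]);print(r.x,np.degrees(r.x[2]));print(r.fun.reshape(-1,2))
E
```

```text
scene [56.9668 61.179 ] [ 39   0  37 126 782]
scene [93.8935 64.4977] [  48    0   91  124 3635]
scene [90.2746  5.4078] [ 59   0  65  15 721]
scene [267.9949  41.4   ] [265   0   8  86 590]
scene [455.835  104.1792] [  386     0   126   189 10889]
scene [331.1413  75.7296] [ 311   52   43   47 1472]
scene [215.4866 105.9506] [191  81  53  42 931]
scene [131.0824 128.5468] [ 94 118  69  20 267]
scene [133.9402 134.1712] [ 90 120  84  26 368]
scene [ 19.2794 144.3327] [  0 134  42  22 562]
scene [194.2395 165.166 ] [158 145  69  34 735]
scene [419.5316 188.4086] [383 166  80  30 301]
scene [235.0487 194.5667] [215 173  40  43 780]
scene [195.077 215.967] [ 168  190   56   52 1091]
scene [303.1523 231.6063] [ 270  214   66   38 1392]
scene [234.5251 271.0479] [ 206  242   56   58 1274]
scene [333.5251 329.5257] [ 290  295   94   69 3719]
side [21.4889 22.2785] [   0    0   43   50 1350]
side [92.5306 62.3625] [  61    0   69  117 4342]
side [192.5165  33.9174] [186   0  13  71 484]
side [424.0005  87.0064] [  281     0   231   224 32742]
side [178.6206  63.1265] [174  42  10  45 253]
side [144.5633  77.9398] [137  55  18  49 332]
side [ 33.5868 204.7144] [    0    71    85   250 13967]
side [223.158  152.9405] [197 140  52  27 924]
side [286.8318 176.0974] [265 158  46  37 975]
side [222.301  199.1334] [ 193  184   62   31 1402]
side [333.9644 222.2573] [ 299  197   69   53 1574]
side [292.3433 243.596 ] [ 267  214   53   58 1468]
side [347.4497 323.7521] [ 277  296  147   52 2017]
[ 0.5874 -0.3801  0.0259] 1.4833824450530122
[[-1.3883  0.642 ]
 [-1.1803 -0.1014]
 [-0.1267  0.5499]
 [-1.6763 -0.7831]
 [-0.2931 -1.1628]
 [-0.3278  0.8236]
 [-1.528  -1.1213]
 [-0.4718  1.8929]]
```

```bash
cat > est.py <<'E'
from h import *
def est(imgs,guess):
    "guess {name:(q0)}; picks nearest blob in each image"
    B={n:blobs(i) for n,i in imgs.items()};out={}
    for k,q in guess.items():
        m=np.r_[screen(),foot] if k=="pan" else screen()
        obs={}
        for n in B:
            u=proj(n,[[q[0],q[1],.02]])[0];b=min(B[n],key=lambda b:np.hypot(*(b[0]-u)));obs[n]=b[2]
        r,f=fit(m,obs,q);out[k]=r
        print(k,r,"yaw",np.degrees(r[2]),"cost",f)
    return out
E
python3 - <<'E'
from est import *
im={n:cv2.imread(f"pics/{n}0.png") for n in("scene","side")}
# ground positions by two-view from blob centroids
def tri(n,u,z):
    p=P[n];M=p["cam_to_world"];d=M[:3,:3]@[(u[0]-p["cx"])/p["fx"],-(u[1]-p["cy"])/p["fy"],-1];return M[:3,3]+d*(z-M[2,3])/d[2]
G={}
for k,u,v,yaw in(("A",(235,194.6),(292,243.6),90),("B",(303,231.6),(222,199),180),("C",(234.5,271),(286.8,176),90),("pan",(195,216),(334,222),90)):
    a,b=tri("scene",u,.02),tri("side",v,.02);print(k,a,b);g=(a+b)/2
    G[k]=min((est(im,{k:(g[0],g[1],np.radians(yaw+d))})[k] for d in(-20,20)),key=lambda q:0)
import json;json.dump({k:list(v) for k,v in G.items()},open("poses.json","w"))
E
```

```text
A [ 0.5547 -0.1435  0.02  ] [ 0.5508 -0.1598  0.02  ]
A [ 0.5533 -0.1467  1.5298] yaw 87.650988073859 cost 0.08945693723633852
A [ 0.5533 -0.1467  1.5298] yaw 87.65215065517724 cost 0.08945669187101268
B [0.477  0.0869 0.02  ] [0.474  0.0891 0.02  ]
B [0.4743 0.0872 2.9771] yaw 170.5740153040001 cost 0.0975001329483225
B [0.4743 0.0872 2.9771] yaw 170.57371263147797 cost 0.09750038469742317
C [0.6903 0.1359 0.02  ] [0.6902 0.1266 0.02  ]
C [0.6889 0.1332 1.6938] yaw 97.04674217291148 cost 0.08929890270145147
C [0.6889 0.1332 1.6939] yaw 97.05120274700175 cost 0.08929915755290518
pan [ 0.6901 -0.1025  0.02  ] [ 0.6836 -0.1295  0.02  ]
pan [ 0.6861 -0.1158  1.6567] yaw 94.92142212651358 cost 0.08045552297947767
pan [ 0.6861 -0.1159  1.6567] yaw 94.92155213870362 cost 0.08045488226545316
```

Hull fits agree in both views, and there are three screens. I'll move to an overview point near the pan.

```bash
cat > plan.py <<'E'
from h import *
import sys
def plan(*wps,cur=None):
    "each wp: x,y,z,yaw(deg), world; prints tool shifts (mm) and turn (deg)"
    o=ctrl.get_obs();T=tool(o);
    print("t",o["clock"],"pos",o["tool_pos"],o["orientation"],"F",o["force"],"open",o["opening"],o["gripper_force"])
    for w in wps:
        d=T[:3,:3].T@(np.array(w[:3])-T[:3,3])*1000
        G=R.from_euler('xyz',[180,0,w[3]],degrees=True).as_matrix()
        print(np.round(d,1),np.round(R.from_matrix(T[:3,:3].T@G).as_rotvec(degrees=True),1))
if __name__=="__main__":
    plan(*[tuple(map(float,a.split(','))) for a in sys.argv[1:]])
E
python3 plan.py .6,.0,.27,-85
```

```text
t 0.15 pos [0.2551 0.6246 0.2259] [179.9316  -0.008  -22.2231] F [ 0.0653 -0.178   0.5218] open 0.08795896121397392 0.0
[555.5 447.8 -43.5] [ 0.1 -0.  62.8]
```

Request:
{"method": "apply_moves", "body": {
  "deltas": [
    {"fingers":80,"delta_pos":[555,448,-44],"angular":[0,0,63]},
    {"fingers":80,"delta_pos":[555,448,-44],"angular":[0,0,63]},
    {"fingers":80,"delta_pos":[555,448,-44],"angular":[0,0,63]},
    {"fingers":80,"delta_pos":[555,448,-44],"angular":[0,0,63]},
    {"fingers":80,"delta_pos":[555,448,-44],"angular":[0,0,63]},
    {"fingers":80,"delta_pos":[555,448,-44],"angular":[0,0,63]},
    {"fingers":80,"delta_pos":[555,448,-44],"angular":[0,0,63]},
    {"fingers":80,"delta_pos":[555,448,-44],"angular":[0,0,63]},
    {"fingers":80,"delta_pos":[555,448,-44],"angular":[0,0,63]},
    {"fingers":80,"delta_pos":[555,448,-44],"angular":[0,0,63]}
  ]
}}

```text
clock: 1.15
tool_pos: [0.4966, 0.1859, 0.2576]
orientation: [-180.0, 0.0, -85.2]
force: [1.0, 0.1, -0.3]
opening: 0.0797
gripper_force: 0.0
```

```bash
python3 plan.py .6,.0,.27,-85
```

```text
t 1.15 pos [0.4966 0.1859 0.2576] [-179.9876    0.0159  -85.2034] F [ 1.0292  0.1179 -0.2861] open 0.0797162736680324 0.0
[193.9 -87.5 -12.4] [-0.   0.  -0.2]
```

Request:
{"method": "apply_moves", "body": {
  "deltas": [
    {"fingers":80,"delta_pos":[194,-87,-12],"angular":[0,0,0]},
    {"fingers":80,"delta_pos":[194,-87,-12],"angular":[0,0,0]},
    {"fingers":80,"delta_pos":[194,-87,-12],"angular":[0,0,0]},
    {"fingers":80,"delta_pos":[194,-87,-12],"angular":[0,0,0]},
    {"fingers":80,"delta_pos":[194,-87,-12],"angular":[0,0,0]},
    {"fingers":80,"delta_pos":[194,-87,-12],"angular":[0,0,0]},
    {"fingers":80,"delta_pos":[194,-87,-12],"angular":[0,0,0]},
    {"fingers":80,"delta_pos":[194,-87,-12],"angular":[0,0,0]}
  ]
}}

```text
clock: 1.95
tool_pos: [0.5986, 0.0027, 0.2693]
orientation: [180.0, 0.0, -85.2]
force: [0.4, 0.4, 0.3]
opening: 0.0801
gripper_force: 0.0
```

Run:
```python
from h import *
o=ctrl.get_obs();print(o["tool_pos"],o["orientation"],o["qvel"])
cv2.imwrite("pics/w1.png",ctrl.snapshot("wrist")[:,:,::-1])
np.save("w1.npy",tool(o))
```

```text
[0.5986 0.0027 0.2693] [179.9882   0.0111 -85.157 ] [ 0.6026 -0.3     0.0885  0.0592 -0.1222  0.1042]
```

View pics/w1.png

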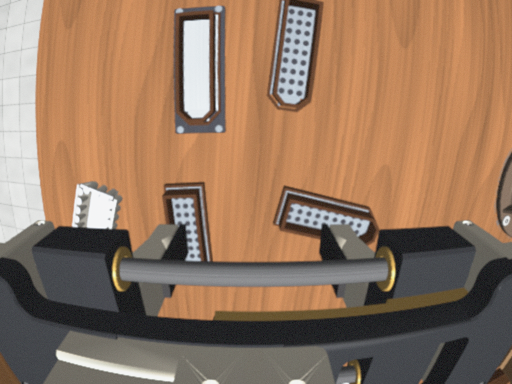

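The wrist view shows the pan whole at (200,70), A at (295,50) clipped at the top, and B at (328,213) and C at (188,220), both partly hidden by the fingers. I'll refine the pan here.

```bash
cat >> h.py <<'E'
def und(p):
    "wrist fisheye pixel -> pinhole pixel, same f"
    d=(p-[P["wrist"]["cx"],P["wrist"]["cy"]])/P["wrist"]["fx"];r=np.hypot(*d.T)[:,None];return d*np.tan(r)/np.maximum(r,1e-9)*300
def wfit(img,T,q,m,zc=.02,thr=105,zoff=0):
    M=P["wrist"]["mount"];u=proj("wrist",[[q[0],q[1],zc]],T)[0]
    b=min(blobs(img,thr),key=lambda b:np.hypot(*(b[0]-u)));print("blob",b[0],b[1],"pred",u)
    h=hull(und(b[2]))
    f=lambda q:1-iou(hull(und(proj("wrist",place(m,[*q,zoff]),T))),h)
    r=minimize(f,q,method="Nelder-Mead",options=dict(initial_simplex=np.array(q)+np.array([[0,0,0],[.01,0,0],[0,.01,0],[0,0,.1]]),xatol=1e-5,fatol=1e-6))
    print("fit",r.x,np.degrees(r.x[2]),"cost",r.fun);return r.x
E
python3 - <<'E'
from h import *
import json
G=json.load(open("poses.json"));T=np.load("w1.npy");im=cv2.imread("pics/w1.png")
wfit(im,T,G["pan"],np.r_[screen(),foot])
wfit(im,T,G["pan"],np.r_[screen(),foot],thr=125)
E
```

```text
blob [200.3419  69.7575] [ 174    7   51  126 2264] pred [196.5064  68.3147]
fit [ 0.6854 -0.1165  1.6569] 94.93293866450286 cost 0.05680804949836005
blob [199.4877  71.2705] [ 174    6   51  127 3213] pred [196.5064  68.3147]
fit [ 0.687  -0.1172  1.6472] 94.38009734925924 cost 0.02574665348562455
```

```bash
python3 plan.py .474,.195,.23,-85
```

```text
t 2.0 pos [0.5986 0.0029 0.2695] [-179.9917    0.0132  -85.1343] F [0.1716 0.1551 0.1934] open 0.08007828300254738 0.0
[-202.   107.9   39.5] [-0.   0.  -0.1]
```

Request:
{"method": "apply_moves", "body": {
  "deltas": [
    {"fingers":80,"delta_pos":[-202,108,40],"angular":[0,0,0]},
    {"fingers":80,"delta_pos":[-202,108,40],"angular":[0,0,0]},
    {"fingers":80,"delta_pos":[-202,108,40],"angular":[0,0,0]},
    {"fingers":80,"delta_pos":[-202,108,40],"angular":[0,0,0]},
    {"fingers":80,"delta_pos":[-202,108,40],"angular":[0,0,0]},
    {"fingers":80,"delta_pos":[-202,108,40],"angular":[0,0,0]},
    {"fingers":80,"delta_pos":[-202,108,40],"angular":[0,0,0]},
    {"fingers":80,"delta_pos":[-202,108,40],"angular":[0,0,0]}
  ]
}}

```text
clock: 2.8
tool_pos: [0.4747, 0.1942, 0.2297]
orientation: [-180.0, 0.0, -85.2]
force: [0.1, -0.8, -0.1]
opening: 0.0801
gripper_force: 0.0
```

```bash
cat > look.py <<'E'
from h import *
import sys,json
def look(k,name):
    G=json.load(open("poses.json"));o=ctrl.get_obs();T=tool(o);im=ctrl.snapshot("wrist")[:,:,::-1].copy();cv2.imwrite(f"pics/{name}.png",im)
    m=np.r_[screen(),foot] if k=="pan" else screen()
    q=[wfit(im,T,G[k],m,thr=t) for t in(95,105,115,125)]
    return np.median(q,0)
if __name__=="__main__":
    q=look(sys.argv[1],sys.argv[2]);print(q[:2],np.degrees(q[2]))
E
python3 look.py B w2; python3 plan.py .4743,.0872,.1,-9.4
```

```text
blob [261.0239  70.0359] [198  49 124  59 585] pred [261.431  78.683]
fit [0.4724 0.0939 2.9801] 170.74960604852825 cost 0.2918763706870461
blob [260.7711  69.6667] [198  48 124  60 699] pred [261.431  78.683]
fit [0.4738 0.0927 2.9695] 170.13825982558393 cost 0.2679869221361001
blob [262.5393  72.8388] [ 195   44  130   71 1439] pred [261.431  78.683]
fit [0.4747 0.0886 2.9811] 170.80567806325953 cost 0.09904245862732974
blob [260.3777  73.9845] [ 194   44  131   71 1745] pred [261.431  78.683]
fit [0.475  0.088  2.9811] 170.80171088702318 cost 0.029495049646848792
[0.4742 0.0907] 170.7756584677757
t 2.85 pos [0.4749 0.1939 0.2297] [-179.9699    0.0145  -85.2263] F [-0.6252 -0.2056 -0.6528] open 0.07998144926331982 0.0
[106.3   9.5 129.6] [ -0.   -0.  -75.8]
```

Request:
{"method": "apply_moves", "body": {
  "deltas": [
    {"fingers":80,"delta_pos":[106,10,130],"angular":[0,0,-76]},
    {"fingers":80,"delta_pos":[106,10,130],"angular":[0,0,-76]},
    {"fingers":80,"delta_pos":[106,10,130],"angular":[0,0,-76]},
    {"fingers":80,"delta_pos":[106,10,130],"angular":[0,0,-76]},
    {"fingers":80,"delta_pos":[106,10,130],"angular":[0,0,-76]},
    {"fingers":80,"delta_pos":[106,10,130],"angular":[0,0,-76]},
    {"fingers":80,"delta_pos":[106,10,130],"angular":[0,0,-76]},
    {"fingers":80,"delta_pos":[106,10,130],"angular":[0,0,-76]},
    {"fingers":80,"delta_pos":[106,10,130],"angular":[0,0,-76]},
    {"fingers":80,"delta_pos":[106,10,130],"angular":[0,0,-76]}
  ]
}}

```text
clock: 3.85
tool_pos: [0.4739, 0.0868, 0.0994]
orientation: [-180.0, -0.0, -9.2]
force: [-0.8, 0.1, 0.3]
opening: 0.0802
gripper_force: 0.0
```

```bash
sed -i 's/(95,105,115,125)/(120,128,136)/' look.py; python3 plan.py .475,.088,.016,-9.2
```

```text
t 3.85 pos [0.4739 0.0868 0.0994] [-179.9998   -0.0078   -9.2126] F [-0.824   0.1346  0.3381] open 0.08020937359724263 0.0
[ 0.8 -1.4 83.4] [-0. -0. -0.]
```

Request:
{"method": "apply_moves", "body": {
  "deltas": [
    {"fingers":80,"delta_pos":[1,-1,40],"angular":[0,0,0]},
    {"fingers":80,"delta_pos":[1,-1,70],"angular":[0,0,0]},
    {"fingers":80,"delta_pos":[1,-1,83],"angular":[0,0,0]},
    {"fingers":80,"delta_pos":[1,-1,83],"angular":[0,0,0]},
    {"fingers":40,"delta_pos":[1,-1,83],"angular":[0,0,0]},
    {"fingers":40,"delta_pos":[1,-1,83],"angular":[0,0,0]},
    {"fingers":40,"delta_pos":[1,-1,83],"angular":[0,0,0]},
    {"fingers":40,"delta_pos":[1,-1,83],"angular":[0,0,0]},
    {"fingers":40,"delta_pos":[1,-1,83],"angular":[0,0,0]},
    {"fingers":40,"delta_pos":[1,-1,83],"angular":[0,0,0]}
  ]
}}

```text
clock: 4.85
tool_pos: [0.475, 0.0886, 0.017]
orientation: [-180.0, -0.1, -9.2]
force: [-1.4, 0.7, 7.2]
opening: 0.0498
gripper_force: 30.0
```

```bash
python3 plan.py .475,.088,.2,-9.2
```

```text
t 4.85 pos [0.475  0.0886 0.017 ] [-179.9641   -0.052    -9.2159] F [-1.3596  0.7383  7.1788] open 0.04977409721869728 30.002930760383606
[   0.3    0.5 -183. ] [-0.  -0.1 -0. ]
```

Request:
{"method": "apply_moves", "body": {
  "deltas": [
    {"fingers":40,"delta_pos":[0,0,-40],"angular":[0,0,0]},
    {"fingers":40,"delta_pos":[0,0,-80],"angular":[0,0,0]},
    {"fingers":40,"delta_pos":[0,0,-120],"angular":[0,0,0]},
    {"fingers":40,"delta_pos":[0,0,-150],"angular":[0,0,0]},
    {"fingers":40,"delta_pos":[0,0,-150],"angular":[0,0,0]}
  ]
}}

```text
clock: 5.35
tool_pos: [0.4769, 0.0895, 0.1708]
orientation: [-179.7, -0.4, -9.2]
force: [0.9, -0.4, -2.4]
opening: 0.0499
gripper_force: 30.0
```

```bash
python3 plan.py .6865,-.117,.14,-85.4
```

```text
t 5.35 pos [0.4769 0.0895 0.1708] [-179.7272   -0.3692   -9.1859] F [ 0.8873 -0.372  -2.3829] open 0.04994053889618187 29.99892622232437
[239.7 170.6  31.5] [-0.5 -0.1 76.2]
```

Request:
{"method": "apply_moves", "body": {
  "deltas": [
    {"fingers":40,"delta_pos":[240,171,20],"angular":[0,0,76.2]},
    {"fingers":40,"delta_pos":[240,171,20],"angular":[0,0,76.2]},
    {"fingers":40,"delta_pos":[240,171,20],"angular":[0,0,76.2]},
    {"fingers":40,"delta_pos":[240,171,20],"angular":[0,0,76.2]},
    {"fingers":40,"delta_pos":[240,171,20],"angular":[0,0,76.2]},
    {"fingers":40,"delta_pos":[240,171,20],"angular":[0,0,76.2]},
    {"fingers":40,"delta_pos":[240,171,20],"angular":[0,0,76.2]},
    {"fingers":40,"delta_pos":[240,171,20],"angular":[0,0,76.2]},
    {"fingers":40,"delta_pos":[240,171,20],"angular":[0,0,76.2]},
    {"fingers":40,"delta_pos":[240,171,20],"angular":[0,0,76.2]}
  ]
}}

```text
clock: 6.35
tool_pos: [0.6834, -0.1189, 0.1446]
orientation: [179.9, 0.0, -85.6]
force: [-0.7, -0.7, -1.8]
opening: 0.0498
gripper_force: 30.0
```

Request:
{"method": "apply_moves", "body": {
  "deltas": [
    {"fingers":40,"delta_pos":[0,0,0],"angular":[0,0,0]},
    {"fingers":40,"delta_pos":[0,0,0],"angular":[0,0,0]}
  ]
}}

```text
clock: 6.55
tool_pos: [0.6839, -0.1186, 0.1459]
orientation: [180.0, 0.0, -85.2]
force: [-0.1, 0.6, -1.5]
opening: 0.0498
gripper_force: 30.0
```

```bash
python3 plan.py .6865,-.117,.07,-85.4 .6865,-.117,.05,-85.4;python3 - <<'E'
from h import *
a=ctrl.snapshot("wrist")[:,:,::-1];b=ctrl.snapshot("scene")[:,:,::-1];
cv2.imwrite("pics/w3.png",a);cv2.imwrite("pics/s3.png",b)
cv2.imwrite("pics/c3.png",np.hstack([cv2.resize(a,(400,300)),cv2.resize(b[130:300,120:350],(400,300))]))
E
```

```text
t 6.55 pos [ 0.6839 -0.1186  0.1459] [179.9675   0.0065 -85.2414] F [-0.1316  0.5821 -1.5092] open 0.04978268031641177 29.99890923500061
[-1.4 -2.7 75.9] [0.  0.  0.2]
[-1.4 -2.8 95.9] [0.  0.  0.2]
```

View pics/c3.png

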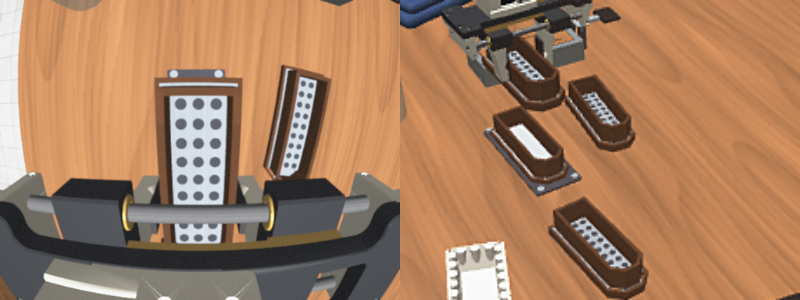

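The wrist half shows the held screen square end up at (200,85), lined up with the pan's foot. The scene half shows it above the pan with chamfers on the same side. Lowering.

Request:
{"method": "apply_moves", "body": {
  "deltas": [
    {"fingers":40,"delta_pos":[-1.4,-2.7,40],"angular":[0,0,0.2]},
    {"fingers":40,"delta_pos":[-1.4,-2.7,75],"angular":[0,0,0.2]},
    {"fingers":40,"delta_pos":[-1.4,-2.7,75],"angular":[0,0,0.2]},
    {"fingers":40,"delta_pos":[-1.4,-2.7,82],"angular":[0,0,0.2]},
    {"fingers":40,"delta_pos":[-1.4,-2.7,86],"angular":[0,0,0.2]},
    {"fingers":40,"delta_pos":[-1.4,-2.7,89],"angular":[0,0,0.2]},
    {"fingers":40,"delta_pos":[-1.4,-2.7,89],"angular":[0,0,0.2]}
  ]
}}

```text
clock: 7.35
tool_pos: [0.6871, -0.1172, 0.0582]
orientation: [-179.9, 0.0, -85.6]
force: [-0.6, -0.8, -1.0]
opening: 0.0494
gripper_force: 30.0
```

```bash
python3 plan.py .6865,-.117,.05,-85.4
```

```text
t 7.35 pos [ 0.6871 -0.1172  0.0582] [-179.9276    0.0011  -85.6128] F [-0.6105 -0.8357 -1.0379] open 0.049414730554747724 29.99874919652939
[-0.2  0.6  8.2] [-0.1  0.  -0.2]
```

Request:
{"method": "apply_moves", "body": {
  "deltas": [
    {"fingers":40,"delta_pos":[0,0.5,3],"angular":[0,0,0]},
    {"fingers":40,"delta_pos":[0,0.5,5],"angular":[0,0,0]},
    {"fingers":40,"delta_pos":[0,0.5,7],"angular":[0,0,0]},
    {"fingers":40,"delta_pos":[0,0.5,8.5],"angular":[0,0,0]},
    {"fingers":40,"delta_pos":[0,0.5,8.5],"angular":[0,0,0]}
  ]
}}

```text
clock: 7.85
tool_pos: [0.6863, -0.1173, 0.0501]
orientation: [-180.0, -0.0, -85.6]
force: [-3.7, 2.2, 6.6]
opening: 0.0497
gripper_force: 30.0
```

```bash
python3 plan.py .6865,-.117,.05,-85.4
```

```text
t 7.85 pos [ 0.6863 -0.1173  0.0501] [-179.9747   -0.0187  -85.5999] F [-3.6749  2.2249  6.5543] open 0.04973721668135176 30.001198053359985
[-0.3 -0.2  0.1] [-0.  -0.  -0.2]
```

Home: the height matches and there is slight contact force. Release, rise, and go to the view for A.

Request:
{"method": "apply_moves", "body": {
  "deltas": [
    {"fingers":78,"delta_pos":[0,0,0],"angular":[0,0,0]},
    {"fingers":78,"delta_pos":[0,0,0],"angular":[0,0,0]},
    {"fingers":78,"delta_pos":[0,0,0],"angular":[0,0,0]},
    {"fingers":78,"delta_pos":[0,0,-30],"angular":[0,0,0]},
    {"fingers":78,"delta_pos":[0,0,-70],"angular":[0,0,0]},
    {"fingers":78,"delta_pos":[0,0,-110],"angular":[0,0,0]},
    {"fingers":78,"delta_pos":[0,0,-150],"angular":[0,0,0]},
    {"fingers":78,"delta_pos":[0,0,-180],"angular":[0,0,0]},
    {"fingers":78,"delta_pos":[0,0,-180],"angular":[0,0,0]}
  ]
}}

```text
clock: 8.75
tool_pos: [0.6887, -0.1176, 0.2348]
orientation: [-179.5, -0.1, -85.6]
force: [0.6, 0.7, -0.5]
opening: 0.078
gripper_force: 0.0
```

```bash
python3 plan.py .585,-.03,.23,-85.4
```

```text
t 8.75 pos [ 0.6887 -0.1176  0.2348] [-179.4958   -0.0759  -85.5914] F [ 0.5914  0.6748 -0.5163] open 0.07797608895504056 0.0
[-95.4  96.7   3.8] [-0.5 -0.1 -0.2]
```

Request:
{"method": "apply_moves", "body": {
  "deltas": [
    {"fingers":78,"delta_pos":[-94,98,0],"angular":[0,0,0]},
    {"fingers":78,"delta_pos":[-94,98,0],"angular":[0,0,0]},
    {"fingers":78,"delta_pos":[-94,98,0],"angular":[0,0,0]},
    {"fingers":78,"delta_pos":[-94,98,0],"angular":[0,0,0]},
    {"fingers":78,"delta_pos":[-94,98,0],"angular":[0,0,0]},
    {"fingers":78,"delta_pos":[-94,98,0],"angular":[0,0,0]},
    {"fingers":78,"delta_pos":[-94,98,0],"angular":[0,0,0]}
  ]
}}

```text
clock: 9.45
tool_pos: [0.5819, -0.0316, 0.2283]
orientation: [180.0, -0.0, -85.7]
force: [0.9, -0.4, -0.7]
opening: 0.078
gripper_force: 0.0
```

```bash
python3 look.py A w4
python3 - <<'E'
from h import *
import json
o=ctrl.get_obs();im=cv2.imread("pics/w4.png");G=json.load(open("poses.json"))
# stacked screen sitting on pan: screen raised 33 mm, plus foot and pan
m=np.r_[screen(),foot,screen()+[0,0,.033]]
wfit(im,tool(o),G["pan"],m,zc=.04,thr=128)
E
python3 plan.py .5533,-.1467,.1,-92.35
```

```text
blob [288.8759  69.1114] [ 254   10   60  127 1741] pred [284.2325  74.1871]
fit [ 0.5542 -0.1473  1.5156] 86.83643459975406 cost 0.07725030059281424
blob [285.9766  69.5624] [ 253    9   61  129 2052] pred [284.2325  74.1871]
fit [ 0.5543 -0.1476  1.5269] 87.48614457649673 cost 0.02357590401376597
blob [285.153   69.8914] [ 253    9   61  129 2229] pred [284.2325  74.1871]
fit [ 0.5543 -0.1478  1.5304] 87.68627977556609 cost 0.01333204427573309
[ 0.5543 -0.1476] 87.48614457649673
blob [176.6299  90.9203] [ 140   21   68  141 5380] pred [170.1672  92.6053]
fit [ 0.6861 -0.1176  1.6457] 94.29168781506415 cost 0.015458797764176802
t 9.5 pos [ 0.5818 -0.0316  0.2282] [179.9513  -0.0142 -85.677 ] F [-0.3107  0.7952  0.3291] open 0.07769283381464473 0.0
[112.6  37.  128.3] [ 0.  -0.   6.7]
```

Request:
{"method": "apply_moves", "body": {
  "deltas": [
    {"fingers":78,"delta_pos":[113.8,36.2,110],"angular":[0,0,6.7]},
    {"fingers":78,"delta_pos":[113.8,36.2,110],"angular":[0,0,6.7]},
    {"fingers":78,"delta_pos":[113.8,36.2,110],"angular":[0,0,6.7]},
    {"fingers":78,"delta_pos":[113.8,36.2,110],"angular":[0,0,6.7]},
    {"fingers":78,"delta_pos":[113.8,36.2,140],"angular":[0,0,6.7]},
    {"fingers":78,"delta_pos":[113.8,36.2,140],"angular":[0,0,6.7]},
    {"fingers":78,"delta_pos":[113.8,36.2,140],"angular":[0,0,6.7]},
    {"fingers":78,"delta_pos":[113.8,36.2,140],"angular":[0,0,6.7]}
  ]
}}

```text
clock: 10.3
tool_pos: [0.5552, -0.1471, 0.0903]
orientation: [-179.9, -0.0, -92.3]
force: [-0.1, -0.5, 0.4]
opening: 0.078
gripper_force: 0.0
```

```bash
python3 plan.py .5543,-.1478,.0165,-92.4
```

```text
t 10.3 pos [ 0.5552 -0.1471  0.0903] [-179.8926   -0.0104  -92.2795] F [-0.1224 -0.51    0.3938] open 0.0779947060588674 0.0
[ 0.8  1.  73.8] [-0.1 -0.   0.1]
```

Request:
{"method": "apply_moves", "body": {
  "deltas": [
    {"fingers":78,"delta_pos":[0.8,1,40],"angular":[0,0,0]},
    {"fingers":78,"delta_pos":[0.8,1,65],"angular":[0,0,0]},
    {"fingers":78,"delta_pos":[0.8,1,73],"angular":[0,0,0]},
    {"fingers":78,"delta_pos":[0.8,1,73],"angular":[0,0,0]},
    {"fingers":40,"delta_pos":[0.8,1,73],"angular":[0,0,0]},
    {"fingers":40,"delta_pos":[0.8,1,73],"angular":[0,0,0]},
    {"fingers":40,"delta_pos":[0.8,1,73],"angular":[0,0,0]},
    {"fingers":40,"delta_pos":[0.8,1,73],"angular":[0,0,0]},
    {"fingers":40,"delta_pos":[0.8,1,73],"angular":[0,0,0]},
    {"fingers":40,"delta_pos":[0.8,1,73],"angular":[0,0,0]}
  ]
}}

```text
clock: 11.3
tool_pos: [0.5534, -0.148, 0.0166]
orientation: [-179.9, -0.0, -92.3]
force: [-1.2, 2.0, 5.8]
opening: 0.0497
gripper_force: 30.0
```

Request:
{"method": "apply_moves", "body": {
  "deltas": [
    {"fingers":40,"delta_pos":[0,0,-40],"angular":[0,0,0]},
    {"fingers":40,"delta_pos":[0,0,-80],"angular":[0,0,0]},
    {"fingers":40,"delta_pos":[0,0,-120],"angular":[0,0,0]},
    {"fingers":40,"delta_pos":[0,0,-150],"angular":[0,0,0]},
    {"fingers":40,"delta_pos":[0,0,-150],"angular":[0,0,0]},
    {"fingers":40,"delta_pos":[0,0,-150],"angular":[0,0,0]},
    {"fingers":40,"delta_pos":[0,0,-150],"angular":[0,0,0]}
  ]
}}

```text
clock: 12.0
tool_pos: [0.5518, -0.1479, 0.1644]
orientation: [179.9, 0.0, -92.3]
force: [-0.1, 0.5, -2.1]
opening: 0.0499
gripper_force: 30.0
```

```bash
python3 plan.py .6863,-.1175,.14,-85.6
```

```text
t 12.0 pos [ 0.5518 -0.1479  0.1644] [179.8584   0.0162 -92.3412] F [-0.1184  0.4731 -2.1486] open 0.049895095099481264 29.998683035373688
[ -35.8 -133.2   24.1] [ 0.1  0.  -6.7]
```

Request:
{"method": "apply_moves", "body": {
  "deltas": [
    {"fingers":40,"delta_pos":[-36,-133,10],"angular":[0,0,-6.7]},
    {"fingers":40,"delta_pos":[-36,-133,10],"angular":[0,0,-6.7]},
    {"fingers":40,"delta_pos":[-36,-133,10],"angular":[0,0,-6.7]},
    {"fingers":40,"delta_pos":[-36,-133,10],"angular":[0,0,-6.7]},
    {"fingers":40,"delta_pos":[-36,-133,40],"angular":[0,0,-6.7]},
    {"fingers":40,"delta_pos":[-36,-133,60],"angular":[0,0,-6.7]},
    {"fingers":40,"delta_pos":[-36,-133,60],"angular":[0,0,-6.7]},
    {"fingers":40,"delta_pos":[-36,-133,60],"angular":[0,0,-6.7]}
  ]
}}

```text
clock: 12.8
tool_pos: [0.6866, -0.1177, 0.1049]
orientation: [179.9, -0.0, -85.6]
force: [-0.4, -0.5, -2.0]
opening: 0.0494
gripper_force: 30.0
```

```bash
python3 plan.py .6863,-.1175,.083,-85.6
python3 - <<'E'
from h import *
o=ctrl.get_obs();T=tool(o);im=ctrl.snapshot("wrist")[:,:,::-1].copy();cv2.imwrite("pics/w5.png",im)
# predicted pixels of held screen's square end if centred
for d in(-.005,0,.005): print(d,proj("wrist",(T@np.array([[.075+d,.025,-.025,1],[.075+d,-.025,-.025,1],[.081+d,.031,.0046,1],[.081+d,-.031,.0046,1]]).T).T[:,:3],T).ravel())
g=im.max(2)[:,240:250].mean(1);print(np.round(g[40:150]).astype(int))
E
```

```text
t 12.8 pos [ 0.6866 -0.1177  0.1049] [179.8546  -0.0232 -85.6102] F [-0.4461 -0.4834 -1.9671] open 0.04943059296741823 29.998802840709686
[-0.2  0.2 21.9] [ 0.1 -0.  -0. ]
-0.005 [309.6291 125.2799 198.3511 125.1951 310.6692 109.9092 197.0845 109.8217]
0 [309.9367 114.258  198.0603 114.1661 310.8701 100.8629 196.8955 100.7707]
0.005 [310.1951 103.1957 197.8178 103.0968 311.0366  91.8143 196.7403  91.7173]
[208 208 208 207 208 208 207 209 210 211 210 210 210 211 210 210 210 209
 209 210 210 209 209 210 211 211 211 211 211 210 212 211 211 211 211 211
 211 211 211 211 211 211 212 212 210 190 142 103 104 104 103 104 104 105
 105 104 105 106 102 106 119 121 121 121 120 120 133 174 219 226 214 128
  72  82 112 117 116 116 115 116 117 116 116 119 148 212 224 222 216 206
 199 191 188 186 184 184 186 191 196 204 214 221 223 223 223 223 223 222
 222 223]
```

Request:
{"method": "apply_moves", "body": {
  "deltas": [
    {"fingers":40,"delta_pos":[0,0,8],"angular":[0,0,0]},
    {"fingers":40,"delta_pos":[0,0,13],"angular":[0,0,0]},
    {"fingers":40,"delta_pos":[0,0,16],"angular":[0,0,0]},
    {"fingers":40,"delta_pos":[0,0,19],"angular":[0,0,0]},
    {"fingers":40,"delta_pos":[0,0,22],"angular":[0,0,0]},
    {"fingers":40,"delta_pos":[0,0,22],"angular":[0,0,0]},
    {"fingers":40,"delta_pos":[0,0,22],"angular":[0,0,0]}
  ]
}}

```text
clock: 13.55
tool_pos: [0.6873, -0.1175, 0.0838]
orientation: [180.0, -0.0, -85.6]
force: [-0.4, -0.3, -1.1]
opening: 0.0499
gripper_force: 30.0
```

Request:
{"method": "apply_moves", "body": {
  "deltas": [
    {"fingers":40,"delta_pos":[0,0,1.5],"angular":[0,0,0]},
    {"fingers":40,"delta_pos":[0,0,1.5],"angular":[0,0,0]},
    {"fingers":40,"delta_pos":[0,0,1.5],"angular":[0,0,0]}
  ]
}}

```text
clock: 13.85
tool_pos: [0.6876, -0.1174, 0.0827]
orientation: [-180.0, -0.0, -85.6]
force: [0.6, -0.4, 0.1]
opening: 0.05
gripper_force: 30.0
```

Request:
{"method": "apply_moves", "body": {
  "deltas": [
    {"fingers":78,"delta_pos":[0,0,0],"angular":[0,0,0]},
    {"fingers":78,"delta_pos":[0,0,0],"angular":[0,0,0]},
    {"fingers":78,"delta_pos":[0,0,0],"angular":[0,0,0]},
    {"fingers":78,"delta_pos":[0,0,-30],"angular":[0,0,0]},
    {"fingers":78,"delta_pos":[0,0,-70],"angular":[0,0,0]},
    {"fingers":78,"delta_pos":[0,0,-110],"angular":[0,0,0]},
    {"fingers":78,"delta_pos":[0,0,-150],"angular":[0,0,0]},
    {"fingers":78,"delta_pos":[0,0,-150],"angular":[0,0,0]},
    {"fingers":78,"delta_pos":[0,0,-150],"angular":[0,0,0]}
  ]
}}

```text
clock: 14.75
tool_pos: [0.6877, -0.1173, 0.2338]
orientation: [-179.8, 0.0, -85.6]
force: [-0.2, 0.4, -1.0]
opening: 0.0779
gripper_force: 0.0
```

```bash
python3 plan.py .69,.235,.23,-85.6
```

```text
t 14.75 pos [ 0.6877 -0.1173  0.2338] [-179.8428    0.0161  -85.6248] F [-0.1561  0.4296 -0.9744] open 0.07785956024975405 0.0
[-351.1  -29.2    3.9] [-0.2  0.  -0. ]
```

Request:
{"method": "apply_moves", "body": {
  "deltas": [
    {"fingers":78,"delta_pos":[-351,-29,0],"angular":[0,0,0]},
    {"fingers":78,"delta_pos":[-351,-29,0],"angular":[0,0,0]},
    {"fingers":78,"delta_pos":[-351,-29,0],"angular":[0,0,0]},
    {"fingers":78,"delta_pos":[-351,-29,0],"angular":[0,0,0]},
    {"fingers":78,"delta_pos":[-351,-29,0],"angular":[0,0,0]},
    {"fingers":78,"delta_pos":[-351,-29,0],"angular":[0,0,0]},
    {"fingers":78,"delta_pos":[-351,-29,0],"angular":[0,0,0]},
    {"fingers":78,"delta_pos":[-351,-29,0],"angular":[0,0,0]},
    {"fingers":78,"delta_pos":[-351,-29,0],"angular":[0,0,0]},
    {"fingers":78,"delta_pos":[-351,-29,0],"angular":[0,0,0]}
  ]
}}

```text
clock: 15.75
tool_pos: [0.6889, 0.2341, 0.2311]
orientation: [179.9, -0.1, -85.6]
force: [-0.2, -0.1, -0.5]
opening: 0.0779
gripper_force: 0.0
```

Request:
{"method": "apply_moves", "body": {
  "deltas": [
    {"fingers":78,"delta_pos":[0,0,0],"angular":[0,0,0]},
    {"fingers":78,"delta_pos":[0,0,0],"angular":[0,0,0]}
  ]
}}

```text
clock: 15.95
tool_pos: [0.6895, 0.2333, 0.2325]
orientation: [-180.0, -0.0, -85.7]
force: [-0.2, 0.3, 0.1]
opening: 0.0775
gripper_force: 0.0
```

```bash
python3 look.py C w6
cat > stk.py <<'E'
from h import *
import sys,json
def stk(n,lid=False):
    im={c:ctrl.snapshot(c)[:,:,::-1].copy() for c in("scene","side")}
    q=json.load(open("poses.json"))["pan"];obs={}
    for c in im:
        cv2.imwrite(f"pics/stk{n}{c}.png",im[c])
        u=proj(c,[[q[0],q[1],.02+.0165*n]])[0];b=min(blobs(im[c]),key=lambda b:np.hypot(*(b[0]-u)));obs[c]=b[2];print(c,b[0],b[1],u)
    for dz in(0,.004,.008,.012):
        m=np.r_[screen(),foot,*[screen()+[0,0,.033*i] for i in range(1,n)],screen()+[0,0,.033*n+dz]];print(dz,*fit(m,obs,q))
if __name__=="__main__": stk(int(sys.argv[1]))
E
python3 stk.py 2;python3 plan.py .689,.1335,.1,-83
```

```text
blob [262.8127  79.7504] [ 233   22   52  125 1879] pred [260.2386  84.2747]
fit [0.6901 0.1334 1.6812] 96.32456475255799 cost 0.045547824470887566
blob [260.4777  80.0142] [ 232   21   54  126 2177] pred [260.2386  84.2747]
fit [0.6901 0.1329 1.6975] 97.26126126161954 cost 0.016061907218300808
blob [259.5672  79.9562] [ 232   21   54  127 2373] pred [260.2386  84.2747]
fit [0.69   0.1327 1.6966] 97.20650340121435 cost 0.010366155183512249
[0.6901 0.1329] 97.20650340121435
scene [226.8772 187.0239] [ 158  146  152   95 4682] [193.5006 202.6299]
side [323.7326 201.72  ] [ 265  158  103   92 4047] [332.8417 207.6328]
0 [ 0.6806 -0.1091  1.8505] 1.0903948681344424
0.004 [ 0.6795 -0.1098  1.8434] 1.0678294095821546
0.008 [ 0.6786 -0.1106  1.8394] 1.0472226444013626
0.012 [ 0.6776 -0.1112  1.8497] 1.0282363717463519
t 16.1 pos [0.6895 0.2339 0.2326] [-179.9834    0.0108  -85.6862] F [ 0.1735  0.559  -0.064 ] open 0.07797296735526127 0.0
[100.1   8.1 132.6] [-0.   0.  -2.7]
```

Request:
{"method": "apply_moves", "body": {
  "deltas": [
    {"fingers":78,"delta_pos":[100.8,7,110],"angular":[0,0,-2.9]},
    {"fingers":78,"delta_pos":[100.8,7,110],"angular":[0,0,-2.9]},
    {"fingers":78,"delta_pos":[100.8,7,110],"angular":[0,0,-2.9]},
    {"fingers":78,"delta_pos":[100.8,7,110],"angular":[0,0,-2.9]},
    {"fingers":78,"delta_pos":[100.8,7,140],"angular":[0,0,-2.9]},
    {"fingers":78,"delta_pos":[100.8,7,140],"angular":[0,0,-2.9]},
    {"fingers":78,"delta_pos":[100.8,7,140],"angular":[0,0,-2.9]},
    {"fingers":78,"delta_pos":[100.8,7,140],"angular":[0,0,-2.9]}
  ]
}}

```text
clock: 16.9
tool_pos: [0.691, 0.1342, 0.094]
orientation: [-179.9, 0.0, -82.7]
force: [0.7, 1.0, 0.8]
opening: 0.0779
gripper_force: 0.0
```

```bash
python3 plan.py .69,.1328,.0165,-82.8;  python3 -c "
import cv2,numpy as np
a=cv2.imread('pics/stk2scene.png')[130:260,140:320];b=cv2.imread('pics/stk2side.png')[140:280,250:400]
cv2.imwrite('pics/c7.png',np.hstack([cv2.resize(a,(400,300)),cv2.resize(b,(400,300))]))"
```

```text
t 16.9 pos [0.691  0.1342 0.094 ] [-179.8844    0.0134  -82.6869] F [0.6811 1.002  0.7918] open 0.07787133693274333 0.0
[ 1.3  1.3 77.5] [-0.1  0.   0.1]
```

View pics/c7.png

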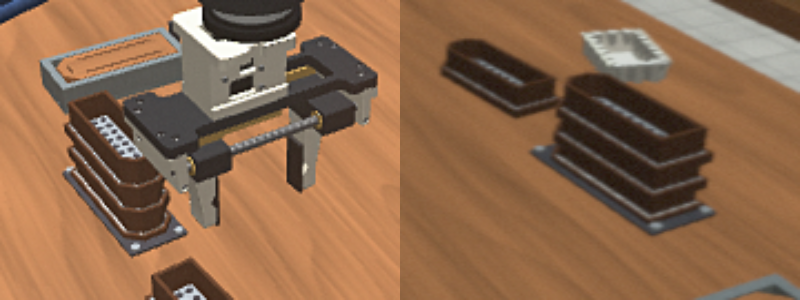

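The stack on the pan shows two screens seated level and evenly spaced, at (115,165) in the left half and (635,140) in the right. C stands untouched at (500,75). Gripping C.

Request:
{"method": "apply_moves", "body": {
  "deltas": [
    {"fingers":78,"delta_pos":[1,1,40],"angular":[0,0,0]},
    {"fingers":78,"delta_pos":[1,1,65],"angular":[0,0,0]},
    {"fingers":78,"delta_pos":[1,1,76],"angular":[0,0,0]},
    {"fingers":78,"delta_pos":[1,1,76],"angular":[0,0,0]},
    {"fingers":40,"delta_pos":[1,1,76],"angular":[0,0,0]},
    {"fingers":40,"delta_pos":[1,1,76],"angular":[0,0,0]},
    {"fingers":40,"delta_pos":[1,1,76],"angular":[0,0,0]},
    {"fingers":40,"delta_pos":[1,1,76],"angular":[0,0,0]},
    {"fingers":40,"delta_pos":[1,1,76],"angular":[0,0,0]},
    {"fingers":40,"delta_pos":[1,1,76],"angular":[0,0,0]}
  ]
}}

```text
clock: 17.9
tool_pos: [0.6897, 0.1328, 0.0173]
orientation: [-179.9, 0.0, -82.7]
force: [-1.6, 1.0, 5.6]
opening: 0.0495
gripper_force: 30.0
```

Request:
{"method": "apply_moves", "body": {
  "deltas": [
    {"fingers":40,"delta_pos":[0,0,-40],"angular":[0,0,0]},
    {"fingers":40,"delta_pos":[0,0,-80],"angular":[0,0,0]},
    {"fingers":40,"delta_pos":[0,0,-120],"angular":[0,0,0]},
    {"fingers":40,"delta_pos":[0,0,-160],"angular":[0,0,0]},
    {"fingers":40,"delta_pos":[0,0,-180],"angular":[0,0,0]},
    {"fingers":40,"delta_pos":[0,0,-180],"angular":[0,0,0]},
    {"fingers":40,"delta_pos":[0,0,-180],"angular":[0,0,0]}
  ]
}}

```text
clock: 18.6
tool_pos: [0.6887, 0.1326, 0.1959]
orientation: [180.0, 0.0, -82.7]
force: [-0.4, -0.6, -2.1]
opening: 0.0497
gripper_force: 30.0
```

```bash
python3 plan.py .6868,-.1175,.2,-85.6
```

```text
t 18.6 pos [0.6887 0.1326 0.1959] [179.9777   0.0358 -82.7366] F [-0.3842 -0.5663 -2.1166] open 0.04973411800806873 29.998784959316254
[247.9  33.6  -4.2] [0.  0.  2.9]
```

Request:
{"method": "apply_moves", "body": {
  "deltas": [
    {"fingers":40,"delta_pos":[248,33.6,0],"angular":[0,0,2.9]},
    {"fingers":40,"delta_pos":[248,33.6,0],"angular":[0,0,2.9]},
    {"fingers":40,"delta_pos":[248,33.6,0],"angular":[0,0,2.9]},
    {"fingers":40,"delta_pos":[248,33.6,0],"angular":[0,0,2.9]},
    {"fingers":40,"delta_pos":[248,33.6,0],"angular":[0,0,2.9]},
    {"fingers":40,"delta_pos":[248,33.6,0],"angular":[0,0,2.9]},
    {"fingers":40,"delta_pos":[248,33.6,30],"angular":[0,0,2.9]},
    {"fingers":40,"delta_pos":[248,33.6,57],"angular":[0,0,2.9]},
    {"fingers":40,"delta_pos":[248,33.6,57],"angular":[0,0,2.9]},
    {"fingers":40,"delta_pos":[248,33.6,57],"angular":[0,0,2.9]}
  ]
}}

```text
clock: 19.6
tool_pos: [0.6867, -0.1176, 0.1381]
orientation: [179.8, -0.0, -85.6]
force: [0.5, 0.9, -1.1]
opening: 0.0499
gripper_force: 30.0
```

```bash
python3 plan.py .6868,-.1175,.115,-85.6
```

```text
t 19.6 pos [ 0.6867 -0.1176  0.1381] [179.8221  -0.0212 -85.6   ] F [ 0.5378  0.8645 -1.0719] open 0.04987075976317031 29.999004006385803
[-0.1 -0.2 23.1] [ 0.2 -0.  -0. ]
```

Request:
{"method": "apply_moves", "body": {
  "deltas": [
    {"fingers":40,"delta_pos":[0,0,8],"angular":[0,0,0]},
    {"fingers":40,"delta_pos":[0,0,13],"angular":[0,0,0]},
    {"fingers":40,"delta_pos":[0,0,16],"angular":[0,0,0]},
    {"fingers":40,"delta_pos":[0,0,19],"angular":[0,0,0]},
    {"fingers":40,"delta_pos":[0,0,22],"angular":[0,0,0]},
    {"fingers":40,"delta_pos":[0,0,24],"angular":[0,0,0]},
    {"fingers":40,"delta_pos":[0,0,24],"angular":[0,0,0]},
    {"fingers":40,"delta_pos":[0,0,24],"angular":[0,0,0]}
  ]
}}

```text
clock: 20.4
tool_pos: [0.6875, -0.1177, 0.1163]
orientation: [-180.0, -0.0, -85.6]
force: [-2.6, 1.4, 6.2]
opening: 0.0499
gripper_force: 30.0
```

Request:
{"method": "apply_moves", "body": {
  "deltas": [
    {"fingers":78,"delta_pos":[0,0,0],"angular":[0,0,0]},
    {"fingers":78,"delta_pos":[0,0,0],"angular":[0,0,0]},
    {"fingers":78,"delta_pos":[0,0,0],"angular":[0,0,0]},
    {"fingers":78,"delta_pos":[0,0,-40],"angular":[0,0,0]},
    {"fingers":78,"delta_pos":[0,0,-90],"angular":[0,0,0]},
    {"fingers":78,"delta_pos":[0,0,-140],"angular":[0,0,0]},
    {"fingers":78,"delta_pos":[-50,0,-160],"angular":[0,0,0]},
    {"fingers":78,"delta_pos":[-90,0,-160],"angular":[0,0,0]},
    {"fingers":78,"delta_pos":[-90,0,-160],"angular":[0,0,0]},
    {"fingers":78,"delta_pos":[-90,0,-160],"angular":[0,0,0]}
  ]
}}

```text
clock: 21.4
tool_pos: [0.6804, -0.0268, 0.2754]
orientation: [-180.0, 0.0, -85.5]
force: [-0.7, -0.2, -0.8]
opening: 0.078
gripper_force: 0.0
```

```bash
python3 - <<'E'
from h import *
import json
o=ctrl.get_obs();T=tool(o);im=ctrl.snapshot("wrist")[:,:,::-1].copy();cv2.imwrite("pics/w8.png",im);G=json.load(open("poses.json"))
for dz in(-.004,0,.004,.01):
    m=np.r_[screen(),foot,*[screen()+[0,0,.033*i] for i in(1,2)],screen()+[0,0,.099+dz]]
    print(dz);wfit(im,T,G["pan"],m,zc=.07,thr=130)
E
python3 plan.py .4244,-.3843,.11,-178.5
```

```text
-0.004
blob [253.4534  84.8019] [ 225   16   58  148 3346] pred [254.6484  92.6459]
fit [ 0.6877 -0.1187  1.6463] 94.326760338586 cost 0.013215569131164728
0
blob [253.4534  84.8019] [ 225   16   58  148 3346] pred [254.6484  92.6459]
fit [ 0.6878 -0.1176  1.6486] 94.45730684124081 cost 0.014227694577857886
0.004
blob [253.4534  84.8019] [ 225   16   58  148 3346] pred [254.6484  92.6459]
fit [ 0.6876 -0.1164  1.6499] 94.53287548059073 cost 0.03459161015132095
0.01
blob [253.4534  84.8019] [ 225   16   58  148 3346] pred [254.6484  92.6459]
fit [ 0.6877 -0.1147  1.6499] 94.53281823363636 cost 0.0649120525022131
t 21.45 pos [ 0.6803 -0.0277  0.275 ] [179.9722  -0.0079 -85.5721] F [-0.5868 -0.7697  0.1124] open 0.07799686772335339 0.0
[335.7 282.6 165.2] [ 0.  -0.  92.9]
```

```bash
python3 plan.py .53,-.25,.26,-85.6
```

```text
t 21.45 pos [ 0.6803 -0.0277  0.275 ] [179.9722  -0.0079 -85.5721] F [-0.5868 -0.7697  0.1124] open 0.07799686772335339 0.0
[210.  167.   15.1] [ 0. -0.  0.]
```

Request:
{"method": "apply_moves", "body": {
  "deltas": [
    {"fingers":30,"delta_pos":[210,167,15],"angular":[0,0,0]},
    {"fingers":30,"delta_pos":[210,167,15],"angular":[0,0,0]},
    {"fingers":30,"delta_pos":[210,167,15],"angular":[0,0,0]},
    {"fingers":30,"delta_pos":[210,167,15],"angular":[0,0,0]},
    {"fingers":30,"delta_pos":[210,167,15],"angular":[0,0,0]},
    {"fingers":30,"delta_pos":[210,167,15],"angular":[0,0,0]},
    {"fingers":30,"delta_pos":[210,167,15],"angular":[0,0,0]},
    {"fingers":30,"delta_pos":[210,167,15],"angular":[0,0,0]},
    {"fingers":30,"delta_pos":[210,167,15],"angular":[0,0,0]}
  ]
}}

```text
clock: 22.35
tool_pos: [0.5305, -0.2498, 0.2601]
orientation: [180.0, 0.0, -85.6]
force: [-0.1, -0.8, -0.2]
opening: 0.0302
gripper_force: 0.0
```

Run:
```python
from h import *
o=ctrl.get_obs();T=tool(o);np.save("w9.npy",T);print(o["tool_pos"],o["orientation"])
im=ctrl.snapshot("wrist")[:,:,::-1].copy();cv2.imwrite("pics/w9.png",im);cv2.imwrite("pics/w9b.png",cv2.resize(im[:200,80:480],None,fx=2,fy=2,interpolation=cv2.INTER_CUBIC))
```

```text
[ 0.5305 -0.2498  0.2601] [179.9928   0.0019 -85.6129]
```

View pics/w9b.png

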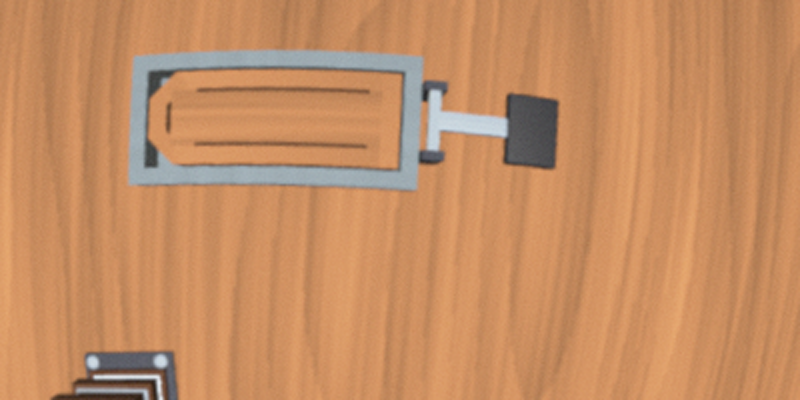

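The view shows the dock's top corners at crop (133,57), (422,57), (416,189) and (130,184). The lid's square end is at x≈403 and its chamfered end at x≈149. The pad is centred at (531,131).

```bash
python3 - <<'E'
from h import *
T=np.load("w9.npy")
def f2(m,px,q0,z):
    px=np.array(px)/2+[80,0];r=least_squares(lambda q:(proj("wrist",place(np.array(m),[*q,z]),T)-px).ravel(),q0);print(r.x[:2],np.degrees(r.x[2]),"res",r.fun.round(1));return r.x
d=f2([[.094,.044,0],[.094,-.044,0],[-.094,-.044,0],[-.094,.044,0]],[[130,184],[133,57],[422,57],[416,189]],[.587,-.38,.02],.038)
# lid: square-end corners, and ends of the chamfered end
l=f2([[-.081,-.031,0],[-.081,.031,0],[.081,0,0]],[[405,72],[400,169],[149,117]],[.587,-.38,.02],.038)
p=f2([[.017,-.023,0],[-.017,-.023,0],[-.017,.023,0],[.017,.023,0]],[[507,94],[558,98],[555,168],[504,165]],[.424,-.384,.02],.054)
c,s=np.cos(d[2]),np.sin(d[2]);print("lid in dock",(l[0]-d[0])*c+(l[1]-d[1])*s,"pad in dock",(p[0]-d[0])*c+(p[1]-d[1])*s,-(p[0]-d[0])*s+(p[1]-d[1])*c)
E
python3 plan.py .427,-.385,.11,-178
```

```text
[ 0.5887 -0.381 ] 1.9687143459831642 res [-1.   0.7 -0.1 -0.5  0.5 -0.6  0.5  0.4]
[ 0.5873 -0.3817] 1.707831811816702 res [-0.3  0.6 -0.2 -0.6  0.6  0. ]
[ 0.4267 -0.3859] 3.4154609408454366 res [-0.5 -0.8 -0.1  0.2  0.5  0.7  0.2 -0.2]
lid in dock -0.001464935051035766 pad in dock -0.1620381332433474 0.0006835136454343884
t 22.4 pos [ 0.5306 -0.2495  0.2601] [179.9862   0.0023 -85.5775] F [ 0.5792 -0.1005  0.085 ] open 0.03003288478530102 0.0
[127.1 113.7 150.1] [ 0.  -0.  92.4]
```

Request:
{"method": "apply_moves", "body": {
  "deltas": [
    {"fingers":0,"delta_pos":[127,114,130],"angular":[0,0,92.4]},
    {"fingers":0,"delta_pos":[127,114,130],"angular":[0,0,92.4]},
    {"fingers":0,"delta_pos":[127,114,130],"angular":[0,0,92.4]},
    {"fingers":0,"delta_pos":[127,114,130],"angular":[0,0,92.4]},
    {"fingers":0,"delta_pos":[127,114,130],"angular":[0,0,92.4]},
    {"fingers":0,"delta_pos":[127,114,130],"angular":[0,0,92.4]},
    {"fingers":0,"delta_pos":[127,114,130],"angular":[0,0,92.4]},
    {"fingers":0,"delta_pos":[127,114,130],"angular":[0,0,92.4]},
    {"fingers":0,"delta_pos":[127,114,130],"angular":[0,0,92.4]},
    {"fingers":0,"delta_pos":[127,114,130],"angular":[0,0,92.4]}
  ]
}}

```text
clock: 23.4
tool_pos: [0.427, -0.3847, 0.1301]
orientation: [180.0, -0.0, -171.8]
force: [-0.3, 0.0, 0.1]
opening: 0.0007
gripper_force: 0.0
```

```bash
python3 plan.py .427,-.386,.07,-178
```

```text
t 23.4 pos [ 0.427  -0.3847  0.1301] [ 179.9941   -0.0121 -171.824 ] F [-0.2853  0.0319  0.1202] open 0.0006659499770814226 0.0
[ 0.2 -1.3 60.1] [ 0.  -0.   6.2]
```

Request:
{"method": "apply_moves", "body": {
  "deltas": [
    {"fingers":0,"delta_pos":[0,-1.3,40],"angular":[0,0,6.2]},
    {"fingers":0,"delta_pos":[0,-1.3,65],"angular":[0,0,6.2]},
    {"fingers":0,"delta_pos":[0,-1.3,75],"angular":[0,0,6.2]},
    {"fingers":0,"delta_pos":[0,-1.3,83],"angular":[0,0,6.2]},
    {"fingers":0,"delta_pos":[0,-1.3,90],"angular":[0,0,6.2]},
    {"fingers":0,"delta_pos":[0,-1.3,96],"angular":[0,0,6.2]},
    {"fingers":0,"delta_pos":[0,-1.3,101],"angular":[0,0,6.2]},
    {"fingers":0,"delta_pos":[0,-1.3,104],"angular":[0,0,6.2]},
    {"fingers":0,"delta_pos":[0,-1.3,104],"angular":[0,0,6.2]}
  ]
}}

```text
clock: 24.3
tool_pos: [0.4287, -0.3868, 0.0292]
orientation: [-179.9, 0.2, -177.6]
force: [-1.9, 7.7, 16.9]
opening: 0.0003
gripper_force: 8.1
```

Request:
{"method": "apply_moves", "body": {
  "deltas": [
    {"fingers":0,"delta_pos":[0,0,1.5],"angular":[0,0,0]},
    {"fingers":0,"delta_pos":[0,0,2.5],"angular":[0,0,0]},
    {"fingers":0,"delta_pos":[0,0,2.5],"angular":[0,0,0]},
    {"fingers":0,"delta_pos":[0,0,2.5],"angular":[0,0,0]}
  ]
}}

```text
clock: 24.7
tool_pos: [0.4289, -0.3869, 0.0287]
orientation: [-179.8, 0.2, -177.6]
force: [-5.9, 12.1, 34.3]
opening: 0.0004
gripper_force: 16.9
```

```bash
python3 plan.py .587,-.381,.17,-178.2
```

```text
t 24.7 pos [ 0.4289 -0.3869  0.0287] [-179.8343    0.2382 -177.5603] F [-5.919  12.1414 34.2725] open 0.0003923229844877945 16.92116847698344
[-158.8   -1.2 -140.6] [-0.2  0.2  0.6]
```

Lever at its stop: 34 N with no further travel. Rise and look at the lid.

Request:
{"method": "apply_moves", "body": {
  "deltas": [
    {"fingers":0,"delta_pos":[0,0,-40],"angular":[0,0,0]},
    {"fingers":0,"delta_pos":[0,0,-90],"angular":[0,0,0]},
    {"fingers":0,"delta_pos":[0,0,-140],"angular":[0,0,0]},
    {"fingers":80,"delta_pos":[-50,0,-180],"angular":[0,0,0.6]},
    {"fingers":80,"delta_pos":[-100,0,-180],"angular":[0,0,0.6]},
    {"fingers":80,"delta_pos":[-150,0,-180],"angular":[0,0,0.6]},
    {"fingers":80,"delta_pos":[-200,-2,-180],"angular":[0,0,0.6]},
    {"fingers":80,"delta_pos":[-250,-4,-180],"angular":[0,0,0.6]},
    {"fingers":80,"delta_pos":[-250,-4,-180],"angular":[0,0,0.6]},
    {"fingers":80,"delta_pos":[-250,-4,-180],"angular":[0,0,0.6]}
  ]
}}

```text
clock: 25.7
tool_pos: [0.6783, -0.3798, 0.2026]
orientation: [180.0, -0.1, -178.2]
force: [0.2, -0.4, -1.3]
opening: 0.0508
gripper_force: 0.0
```

Run:
```python
from h import *
o=ctrl.get_obs();T=tool(o);np.save("w10.npy",T);print(o["tool_pos"],o["orientation"])
im=ctrl.snapshot("wrist")[:,:,::-1].copy();cv2.imwrite("pics/w10.png",im);s=ctrl.snapshot("side")[:,:,::-1].copy()
cv2.imwrite("pics/w10b.png",np.hstack([cv2.resize(im[:200,150:360],None,fx=2.2,fy=2.2,interpolation=cv2.INTER_CUBIC),cv2.resize(s[260:345,270:430],(330,440))]))
```

```text
[ 0.6783 -0.3798  0.2026] [ 179.9929   -0.0661 -178.2167]
```

View pics/w10b.png

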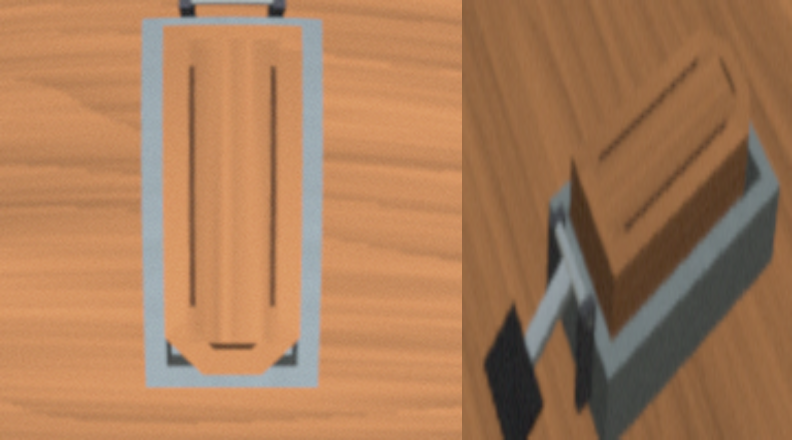

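The lid stands raised. Its square corners are at crop (164,27) and (302,27), and its nose at (233,375).

Run:
```python
from h import *
T=np.load("w10.npy")
px=np.array([[164,27],[302,27],[233,375]])/2.2+[150,0];m=np.array([[-.081,-.031,0],[-.081,.031,0],[.081,0,0]])
r=least_squares(lambda q:(proj("wrist",place(m,[*q,.066]),T)-px).ravel(),[.587,-.38,.02]);print(r.x[:2],np.degrees(r.x[2]),r.fun)
q=r.x;import subprocess
from plan import plan
plan((q[0],q[1],.11,np.degrees(q[2])-180))
```

```text
[ 0.5895 -0.3808] 1.8550400807084415 [-0.3383 -0.3585  0.3033 -0.1826  0.0321  0.5163]
t 25.8 pos [ 0.6761 -0.3805  0.2039] [-179.9978   -0.0236 -178.3098] F [ 0.594  -0.2123  0.0263] open 0.05853273556072573 0.0
[86.5  2.3 93.9] [-0.  -0.  -0.2]
```

Request:
{"method": "apply_moves", "body": {
  "deltas": [
    {"fingers":82,"delta_pos":[87.5,2,60],"angular":[0,0,-0.2]},
    {"fingers":82,"delta_pos":[87.5,2,94],"angular":[0,0,-0.2]},
    {"fingers":82,"delta_pos":[87.5,2,94],"angular":[0,0,-0.2]},
    {"fingers":82,"delta_pos":[87.5,2,94],"angular":[0,0,-0.2]},
    {"fingers":82,"delta_pos":[87.5,2,94],"angular":[0,0,-0.2]},
    {"fingers":82,"delta_pos":[87.5,2,94],"angular":[0,0,-0.2]}
  ]
}}

```text
clock: 26.4
tool_pos: [0.5898, -0.3821, 0.1123]
orientation: [-179.9, 0.2, -178.1]
force: [0.1, 0.3, 0.8]
opening: 0.0819
gripper_force: 0.0
```

```bash
python3 plan.py .5885,-.381,.0435,-178.2
```

```text
t 26.4 pos [ 0.5898 -0.3821  0.1123] [-179.8977    0.1852 -178.1463] F [0.1349 0.2521 0.832 ] open 0.08185596125450936 0.0
[ 1.5  1.3 68.7] [-0.1  0.2  0.1]
```

Request:
{"method": "apply_moves", "body": {
  "deltas": [
    {"fingers":82,"delta_pos":[1,1,30],"angular":[0,0,0]},
    {"fingers":82,"delta_pos":[1,1,55],"angular":[0,0,0]},
    {"fingers":82,"delta_pos":[1,1,67],"angular":[0,0,0]},
    {"fingers":82,"delta_pos":[1,1,67],"angular":[0,0,0]},
    {"fingers":82,"delta_pos":[1,1,67],"angular":[0,0,0]}
  ]
}}

```text
clock: 26.9
tool_pos: [0.5887, -0.3809, 0.0441]
orientation: [-179.9, 0.1, -178.1]
force: [0.3, 0.4, 0.1]
opening: 0.0815
gripper_force: 0.0
```

```bash
python3 plan.py .5885,-.381,.0435,-178.2
```

```text
t 26.9 pos [ 0.5887 -0.3809  0.0441] [-179.9435    0.0707 -178.1254] F [0.3355 0.4414 0.1349] open 0.08148019621126898 0.0
[ 0.2 -0.1  0.6] [-0.1  0.1  0.1]
```

Request:
{"method": "apply_moves", "body": {
  "deltas": [
    {"fingers":50,"delta_pos":[0,0,0],"angular":[0,0,0]},
    {"fingers":50,"delta_pos":[0,0,0],"angular":[0,0,0]},
    {"fingers":50,"delta_pos":[0,0,0],"angular":[0,0,0]},
    {"fingers":50,"delta_pos":[0,0,0],"angular":[0,0,0]},
    {"fingers":50,"delta_pos":[0,0,0],"angular":[0,0,0]},
    {"fingers":50,"delta_pos":[0,0,0],"angular":[0,0,0]}
  ]
}}

```text
clock: 27.5
tool_pos: [0.588, -0.3806, 0.0434]
orientation: [-180.0, 0.1, -178.2]
force: [-0.5, -0.3, 2.9]
opening: 0.0617
gripper_force: 30.0
```

Request:
{"method": "apply_moves", "body": {
  "deltas": [
    {"fingers":50,"delta_pos":[0,0,-15],"angular":[0,0,0]},
    {"fingers":50,"delta_pos":[0,0,-40],"angular":[0,0,0]},
    {"fingers":50,"delta_pos":[0,0,-80],"angular":[0,0,0]},
    {"fingers":50,"delta_pos":[0,0,-120],"angular":[0,0,0]},
    {"fingers":50,"delta_pos":[0,0,-160],"angular":[0,0,0]},
    {"fingers":50,"delta_pos":[0,0,-190],"angular":[0,0,0]},
    {"fingers":50,"delta_pos":[0,0,-190],"angular":[0,0,0]},
    {"fingers":50,"delta_pos":[0,0,-190],"angular":[0,0,0]}
  ]
}}

```text
clock: 28.3
tool_pos: [0.5874, -0.3802, 0.2337]
orientation: [180.0, 0.1, -178.2]
force: [-0.4, 0.2, -3.0]
opening: 0.0614
gripper_force: 30.0
```

```bash
python3 plan.py .6875,-.1176,.22,-85.6
```

```text
t 28.3 pos [ 0.5874 -0.3802  0.2337] [ 179.9861    0.0666 -178.1777] F [-0.4053  0.1609 -3.0299] open 0.06144809288603646 29.99969009310007
[-108.4  259.3   13.9] [ -0.    0.1 -92.6]
```

Request:
{"method": "apply_moves", "body": {
  "deltas": [
    {"fingers":50,"delta_pos":[-108,259,10],"angular":[0,0,-92.6]},
    {"fingers":50,"delta_pos":[-108,259,10],"angular":[0,0,-92.6]},
    {"fingers":50,"delta_pos":[-108,259,10],"angular":[0,0,-92.6]},
    {"fingers":50,"delta_pos":[-108,259,10],"angular":[0,0,-92.6]},
    {"fingers":50,"delta_pos":[-108,259,10],"angular":[0,0,-92.6]},
    {"fingers":50,"delta_pos":[-108,259,10],"angular":[0,0,-92.6]},
    {"fingers":50,"delta_pos":[-108,259,10],"angular":[0,0,-92.6]},
    {"fingers":50,"delta_pos":[-108,259,10],"angular":[0,0,-92.6]},
    {"fingers":50,"delta_pos":[-108,259,10],"angular":[0,0,-92.6]},
    {"fingers":50,"delta_pos":[-108,259,10],"angular":[0,0,-92.6]}
  ]
}}

```text
clock: 29.3
tool_pos: [0.686, -0.1178, 0.2205]
orientation: [179.8, 0.0, -91.9]
force: [0.6, 0.2, -2.5]
opening: 0.0618
gripper_force: 30.0
```

```bash
python3 plan.py .6875,-.1176,.18,-85.6
```

```text
t 29.3 pos [ 0.686  -0.1178  0.2205] [179.7635   0.0018 -91.8546] F [ 0.5544  0.2219 -2.5307] open 0.061835230988222974 29.993004128336906
[-0.2 -1.6 40.5] [ 0.2  0.  -6.3]
```

Request:
{"method": "apply_moves", "body": {
  "deltas": [
    {"fingers":50,"delta_pos":[0,-1.2,20],"angular":[0,0,-6.3]},
    {"fingers":50,"delta_pos":[0,-1.2,45],"angular":[0,0,-6.3]},
    {"fingers":50,"delta_pos":[0,-1.2,55],"angular":[0,0,-6.3]},
    {"fingers":50,"delta_pos":[0,-1.2,55],"angular":[0,0,-6.3]},
    {"fingers":50,"delta_pos":[0,-1.2,55],"angular":[0,0,-6.3]},
    {"fingers":50,"delta_pos":[0,-1.2,55],"angular":[0,0,-6.3]}
  ]
}}

```text
clock: 29.9
tool_pos: [0.6891, -0.1183, 0.1691]
orientation: [-179.9, -0.0, -85.9]
force: [-1.1, -0.5, -1.5]
opening: 0.062
gripper_force: 30.0
```

```bash
python3 plan.py .6875,-.1176,.1395,-85.6
python3 - <<'E'
from h import *
o=ctrl.get_obs();T=tool(o)
im=ctrl.snapshot("wrist")[:,:,::-1].copy();cv2.imwrite("pics/w11.png",im);s=ctrl.snapshot("scene")[:,:,::-1].copy()
for d in(-.003,0,.003): print(d,proj("wrist",(T@np.array([[.081+d,.031,-.0225,1],[.081+d,-.031,-.0225,1]]).T).T[:,:3],T).ravel())
cv2.imwrite("pics/w11b.png",np.hstack([cv2.resize(im[60:220,170:340],None,fx=2.5,fy=2.5,interpolation=cv2.INTER_CUBIC),cv2.resize(s[110:260,130:260],(350,400))]))
E
```

```text
t 29.9 pos [ 0.6891 -0.1183  0.1691] [-179.9115   -0.0188  -85.922 ] F [-1.0566 -0.463  -1.466 ] open 0.062022144678338144 29.999826662242413
[-0.8  1.6 29.5] [-0.1 -0.  -0.3]
-0.003 [321.8828 107.9401 186.0896 107.8256]
0 [322.0505 101.458  185.9308 101.3387]
0.003 [322.1972  94.9744 185.7927  94.8502]
```

View pics/w11b.png

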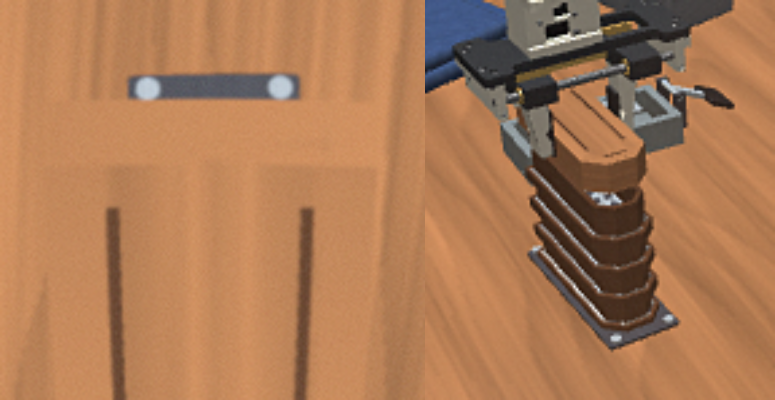

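The lid's end edge is at row 100, against 101 predicted if centred. The scene half shows the lid lined up above the stack with chamfers matched. I'll settle and lower.

Request:
{"method": "apply_moves", "body": {
  "deltas": [
    {"fingers":50,"delta_pos":[-0.5,0.8,10],"angular":[0,0,0]},
    {"fingers":50,"delta_pos":[-0.5,0.8,16],"angular":[0,0,0]},
    {"fingers":50,"delta_pos":[-0.5,0.8,16],"angular":[0,0,0]},
    {"fingers":50,"delta_pos":[-0.5,0.8,16],"angular":[0,0,0]},
    {"fingers":50,"delta_pos":[-0.5,0.8,16],"angular":[0,0,0]}
  ]
}}

```text
clock: 30.5
tool_pos: [0.6878, -0.1178, 0.152]
orientation: [-180.0, -0.0, -85.9]
force: [0.4, 0.4, -2.3]
opening: 0.0615
gripper_force: 30.0
```

```bash
python3 plan.py .6875,-.1176,.1395,-85.6
```

```text
t 30.5 pos [ 0.6878 -0.1178  0.152 ] [-179.9888   -0.0079  -85.9136] F [ 0.364   0.4372 -2.3406] open 0.06152528475288091 29.999770671129227
[-0.2  0.3 12.5] [-0.  -0.  -0.3]
```

Request:
{"method": "apply_moves", "body": {
  "deltas": [
    {"fingers":50,"delta_pos":[-0.2,0.3,4],"angular":[0,0,-0.3]},
    {"fingers":50,"delta_pos":[-0.2,0.3,7],"angular":[0,0,-0.3]},
    {"fingers":50,"delta_pos":[-0.2,0.3,9.5],"angular":[0,0,-0.3]},
    {"fingers":50,"delta_pos":[-0.2,0.3,12],"angular":[0,0,-0.3]},
    {"fingers":50,"delta_pos":[-0.2,0.3,13],"angular":[0,0,-0.3]},
    {"fingers":50,"delta_pos":[-0.2,0.3,13],"angular":[0,0,-0.3]},
    {"fingers":50,"delta_pos":[-0.2,0.3,13],"angular":[0,0,-0.3]}
  ]
}}

```text
clock: 31.2
tool_pos: [0.6874, -0.1176, 0.1397]
orientation: [-180.0, -0.0, -85.6]
force: [-2.5, 0.0, 6.1]
opening: 0.0619
gripper_force: 30.0
```

Home: expected 0.1395. Release and retreat to look.

Request:
{"method": "apply_moves", "body": {
  "deltas": [
    {"fingers":84,"delta_pos":[0,0,0],"angular":[0,0,0]},
    {"fingers":84,"delta_pos":[0,0,0],"angular":[0,0,0]},
    {"fingers":84,"delta_pos":[0,0,0],"angular":[0,0,0]},
    {"fingers":84,"delta_pos":[0,0,-20],"angular":[0,0,0]},
    {"fingers":84,"delta_pos":[0,0,-60],"angular":[0,0,0]},
    {"fingers":84,"delta_pos":[0,0,-110],"angular":[0,0,0]},
    {"fingers":84,"delta_pos":[0,0,-140],"angular":[0,0,0]},
    {"fingers":84,"delta_pos":[-30,40,-140],"angular":[0,0,0]},
    {"fingers":84,"delta_pos":[-60,80,-140],"angular":[0,0,0]},
    {"fingers":84,"delta_pos":[-90,120,-140],"angular":[0,0,0]}
  ]
}}

```text
clock: 32.2
tool_pos: [0.5594, -0.0365, 0.2783]
orientation: [180.0, 0.0, -85.7]
force: [-0.4, 1.5, 0.7]
opening: 0.0841
gripper_force: 0.0
```

Request:
{"method": "apply_moves", "body": {
  "deltas": [
    {"fingers":84,"delta_pos":[-40,60,0],"angular":[0,0,0]},
    {"fingers":84,"delta_pos":[-80,90,0],"angular":[0,0,0]},
    {"fingers":84,"delta_pos":[-120,90,0],"angular":[0,0,0]},
    {"fingers":84,"delta_pos":[-150,90,0],"angular":[0,0,0]},
    {"fingers":84,"delta_pos":[-150,90,0],"angular":[0,0,0]},
    {"fingers":84,"delta_pos":[-150,90,0],"angular":[0,0,0]}
  ]
}}

```text
clock: 32.8
tool_pos: [0.4594, 0.1065, 0.279]
orientation: [-180.0, 0.0, -85.5]
force: [0.4, 0.0, -0.4]
opening: 0.084
gripper_force: 0.0
```

Run:
```python
from h import *
o=ctrl.get_obs();print(o["tool_pos"],o["clock"])
a=ctrl.snapshot("scene")[:,:,::-1].copy();b=ctrl.snapshot("side")[:,:,::-1].copy()
q=[.6877,-.1176,np.radians(94.4)]
for n,i,(r,c) in(("scene",a,(120,150)),("side",b,(140,265))):
    cv2.imwrite(f"pics/f{n}.png",i)
lid=np.array(ring(.081,.031,.016,.162))
def crop(n,i,x,y,w,h):
    v=cv2.resize(i[y:y+h,x:x+w],None,fx=4,fy=4,interpolation=cv2.INTER_CUBIC)
    for m in(lid,np.array(ring(.081,.031,.016,.132))):
        p=((proj(n,place(m,q))-[x,y]+.5)*4).astype(int)
        for u in p: cv2.circle(v,tuple(int(t) for t in u),2,(0,255,0),-1)
    return v
cv2.imwrite("pics/fin.png",np.hstack([crop("scene",a,155,120,95,120),crop("side",b,290,120,100,120)]))
```

```text
[0.4594 0.1065 0.279 ] 32.8
```

View pics/fin.png

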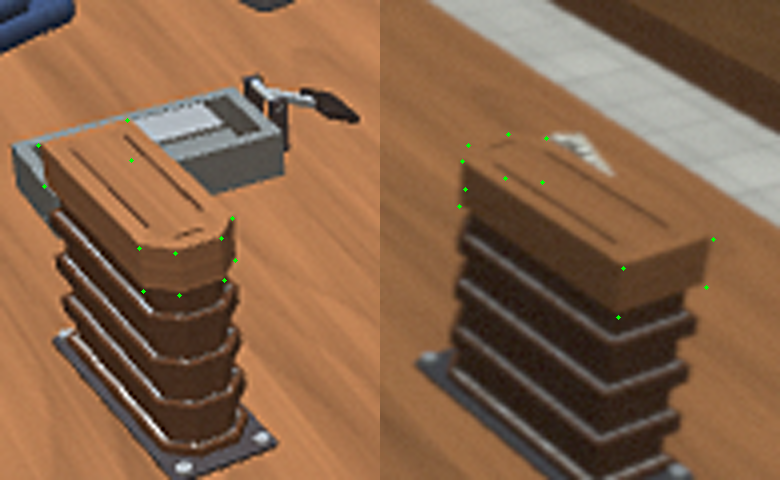

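View pics/fscene.png

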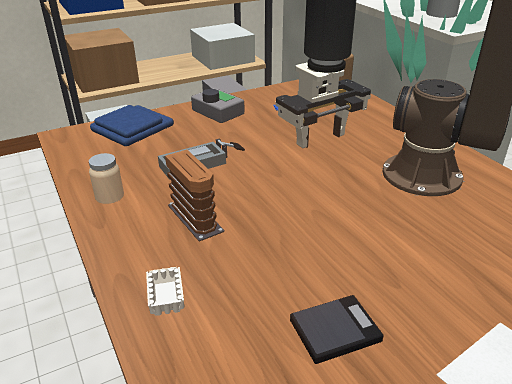

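The lid sits where predicted, within about a pixel. The body visible under it matches the gap between the screens, all chamfers are on the same side, and the scale is unmoved. Handing in.

```bash
python3 -c "
from plant import ctrl
print(ctrl.close_job())"
```

```text
the job is handed in; nothing more can be done
None
```

I stacked all three screens on the pan, set the lid on top with chamfered ends matched, and handed the job in at about 33 s; final camera views and placing heights show every piece fully home and the scale unmoved, but the hand-in gave no verdict.

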